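# Key a pulley onto the inspection arbor

### The job

Mount the pulley on the test arbor for its runout check: lay the slim 10 mm key down in the arbor's slot so that it lies flat on the bottom and let go of it, then lift the pulley out of its V block and slide it onto the arbor, grooved rim first with its keyway over the key, until the rim is fully home against the arbor's shoulder. Feel both parts into place gently, without forcing them, leave the pulley there, and do not shift the other things on the granite plate.

Things in the scene. Friction and masses are not known exactly. Their poses are not given: they have to be found in the camera images.
- key: The key to fit, the smaller of two: steel bar with rounded ends, 40 long, 10 wide, 10 high (mm), 31 g lying flat on the granite plate. Origin: centre of its underside; x along its length, z up. In the slot it stands 4.5 mm proud. Slot of the arbor: 10 to 51.6 mm from the shoulder, closed at both ends, 11.2 wide, flat floor 10.5 from the axis. Key and arbor mark if pressed with over 30 N.
- pulley: Two-groove aluminium pulley, 0.3 to 0.5 kg, axis level, keyway uppermost, in the second V block. Grooved rim 80 mm across, 28 wide; boss to 58 overall. Bore 33.6 and keyway, 11.6 wide, ceiling 21.9 from the axis, run right through. Origin: on the axis in the rim's outer face, which goes on first and ends on the shoulder. x: axis, rim to boss; z: to the keyway. It marks if pressed with over 30 N.
- boss (a point): Point on the pulley's axis in the middle of its plain round boss (52 mm across, 30 long), 43 mm from the rim's outer face: the place to grip it. Axes as the pulley's.
- arbor_block: Steel V block, 40 along x, 90 wide, 47 high (mm), fixed on the granite plate, with a yoke clamp (to 106 mm above the plate) that holds the arbor fast. Origin: centre of its underside; x runs level along the arbor towards its free end, z up. The clamped part of the arbor is 56 mm across and ends in a flat shoulder, from which the 32 mm seat runs on 70 mm long with a 3 mm chamfer, to the free end.
- arbor_axis (a point): Point on the arbor's axis in the V block's front face, 20 mm from its centre, 53 mm above the plate. Axes as the V block's. The arbor is clamped as it happened to lie: its shoulder stands 14 to 26 mm out along +x from here, and its slot looks upward but is turned up to 0.36 rad about the axis to either side. Neither is reported: see or feel them (touch the free end, 70 mm past the shoulder).
- pulley_block: The second, equal V block (40 x 90 x 47 mm, fixed), which carries the pulley. Origin: centre of its underside; x along its V. The pulley's axis lies 70 mm above the underside, the boss overhangs to +x.
- wide_key: A larger key, 63 x 18 x 11 mm, that does not fit: leave it alone. Origin: centre of its underside, x along its length.
- ring_gauge: Steel ring lying flat, 58 mm across, 25 mm hole, 18 high: leave it alone. Origin: centre of its underside.
- bar_stock: Aluminium cylinder standing upright, 50 mm across, 110 high: leave it alone. Origin: centre of its underside.
- step_block: Small stepped aluminium block, 45 x 50 x 52 mm high: leave it alone. Origin: centre of its underside.
Things that resemble listed ones, but are neither listed nor needed, are in the scene too. What is shaped like the pulley but pink or purple is not meant.

How it is judged:
On the way, in this order (a step that is already met when the one before it is completed fails the run):
1. the key lies flat on the floor of the arbor's slot, let go of (x of key in the frame of arbor_axis between 0.042 and 0.0596 m and y of key in the frame of arbor_axis between -0.0055 and 0.0055 m and z of key in the frame of arbor_axis between 0.008 and 0.0125 m and angle between the x axis of key and the x axis of arbor_axis, either way round below 0.08 rad and angle between the z axis of key and the z axis of arbor_axis, either way round below 0.55 rad and contact force between the fingers and key below 0.5 N), for 0.2 s.
2. the pulley is on the arbor, rim first, with the key begun to enter its keyway (y of pulley in the frame of arbor_axis between -0.0025 and 0.0025 m and z of pulley in the frame of arbor_axis between -0.0025 and 0.0025 m and angle between the x axis of pulley and the x axis of arbor_axis, either way round below 0.06 rad and y of key in the frame of pulley between -0.002 and 0.002 m and z of key in the frame of pulley between 0.008 and 0.013 m and x of key in the frame of pulley above -0.012 m), for 0.05 s.
At the end, for the whole second after the job is handed in: The pulley sits on the arbor at rest, its rim against the shoulder (the key's middle lies 29 mm or more inside the rim's face: home within about 2 mm), within 2.5 mm and 0.06 rad of the arbor's axis, with the key in the slot and within 2 mm of the middle of the pulley's keyway (x of pulley in the frame of arbor_axis between 0.012 and 0.029 m and y of pulley in the frame of arbor_axis between -0.0025 and 0.0025 m and z of pulley in the frame of arbor_axis between -0.0025 and 0.0025 m and angle between the x axis of pulley and the x axis of arbor_axis, either way round below 0.06 rad and x of key in the frame of pulley between 0.029 and 0.0328 m and y of key in the frame of pulley between -0.002 and 0.002 m and z of key in the frame of pulley between 0.008 and 0.013 m and linear speed of each of pulley, key below 0.01 m/s); the robot touches nothing.
It fails at once if the pulley is forced against the arbor (over 30 N) (contact force between pulley and arbor_block above 30 N).
It fails at once if the pulley is forced against the key (over 30 N) (contact force between pulley and key above 30 N).
It fails at once if the key is forced against the arbor (over 30 N) (contact force between key and arbor_block above 30 N).
It fails at once if the wide key, ring gauge, bar stock or step block is shifted by more than 15 mm (distance of any of wide_key, ring_gauge, bar_stock, step_block from where it was at the start of the episode above 0.015 m).
It also fails if it takes over 72 s, if anything falls off the work surface, if the arm or the gripper's body presses on something with over 40 N, if the wrist force passes 120 N, or if a joint passes its speed limit or range.

### The arm

A 6-joint arm with a two-finger parallel gripper is mounted at the origin on the work surface. World frame = base frame: x ahead of the robot, y to its left, z up, the work surface at z = 0. Lengths are in m, angles in rad, forces in N, time in s.
With the tool pointing down it reaches from about 0.35 to 1 m from the base axis. Payload 7.1 kg.
Tool frame: the origin (TCP) lies at the very end of the fingers, on their centre line; the grasp point (between the pads) lies behind it (hold_point_z is the z of the grasp point in the tool frame, in m); z points along the fingers, x is the direction in which the jaws open and shut, and the axes are right-handed (so a half turn about z gives the same grasp; the last joint's range is limited). The gripper opens to 85 mm and grips with 20 to 120 N. Pads are 22 mm wide; open, the fingers measure 114 mm over their backs; the gripper's body (76 mm by 85 mm) begins 54 mm behind the grasp point. The pads swing forward as they close: fully open they stand 13 mm farther back than shut.
Start: joints at [-1.278, 0.423, 1.63, -0, 1.089, -0.019], TCP at [0.192, -0.595, 0.231] pointing down, gripper open.
Joint ranges: [-3, 3], [-0.9, 2.11], [0.09, 2.58], [-1.31, 4.45], [0.11, 2.69], [-2.54, 2.54]. Speed limits (rad/s): [2.39, 2.39, 3.01, 3.14, 3.14, 3.14].

### API

Orientations are given as a rotation vector (axis times angle).
In Python, from bench import * gives the robot as it stands.
- The arm moves only by the tool carry_out, never from a script. Its arguments are lists of equal length, an entry for each row: "jaw": the closure in counts, from 0 (fully open) to 255 (shut); "translation": the shift along the tool's x, y, z in m, a list of three; "delta_rot": the turn, a rotation vector about the tool's x, y, z in rad, a list of three. In form: {"jaw": [jaw, ...], "translation": [[x, y, z], ...], "delta_rot": [[ax, ay, az], ...]}. A call has 1 to 8 rows; each row is the pose to reach, as a shift and turn from the pose commanded when the call began, along the tool's axes at that moment; what a row does not reach only later rows make up. A row lasts 1/12 s, in which the tool goes at most 41.7 mm and 7.16 degrees, less where a joint would pass 70% of its speed; a pose out of reach is approached as far as the arm can. A call with a gripper value outside its range is refused whole. The fingers move at their own pace and stop on an object; the grip force is fixed at half the most. Time passes only in rows, so rows that repeat a pose let the fingers close. It gives the time, the measured TCP pose, the force and the opening at its end, in the units of the state.
- observe(): the state, without advancing time (a new reading comes with each control period).
- snapshot(name): name is "scene" or "top" or "wrist"; returns the picture (400x640x3 uint8, blue, green, red); there is no depth.
- camera_model(name): a dict with "intrinsics" (3x3 intrinsics, pixels), "R" (3x3) and "t" (3): a world point X has camera coordinates R X + t; the wrist camera has in their place "mount" (4x4, takes a point from camera to tool coordinates, whose origin is the TCP and whose axes are the tool frame's). Camera axes: x right, y down, z forward; pixel columns grow to the right and rows downward; lengths in m; the calibration is good to about 2 mm. A picture is of the moment at which its call begins: read the wrist's pose just before it. camera_model takes no time and is no camera call.
- sign_off(): hands the job in, once; it reports no verdict.
The state is a dict: "clock": time; "q": joint angles; "dq": joint speeds; "joint_torque": joint torques, N m; "tool_pos": TCP position; "ee_rot": TCP orientation; "wrist_force": force on the tool from outside, world axes, zero at the start; "moment": the same for the moment, N m; "opening": finger opening in m.
Only numpy, scipy, OpenCV 4.12 (cv2) and the standard library are available. Lean on these libraries where they do the work, as an engineer would, in place of code of your own. Each camera call takes 0.05 s, during which the arm holds its last target.

## Working session

There is one attempt and no reset: what is moved stays moved. The work goes in short steps, Python scripts to look and compute and a tool call to move; the robot and the scene stay as the last step left them, time stands still between calls to the robot, and variables do not carry over. Pictures are saved under pics/ and viewed, and the job is handed in when it is done.

Besides the shell and the picture viewer there is one more tool, called after ">>>" in YAML: its name, and indented under it one key for each argument. carry_out: Moves the arm, as the interface text tells. Its arguments: {"type":"object","properties":{"jaw":{"type":"array","items":{"type":"number"}},"translation":{"type":"array","items":{"type":"array","items":{"type":"number"}}},"delta_rot":{"type":"array","items":{"type":"array","items":{"type":"number"}}}},"required":["jaw","translation","delta_rot"]}

```bash
ls; mkdir -p pics; python3 - <<'E'
from bench import *
import cv2
s=observe(); print(s)
for n in ("scene","top","wrist"):
    cv2.imwrite(f"pics/{n}0.png",snapshot(n))
    c=camera_model(n); print(n,{k:(v.round(4).tolist() if hasattr(v,'round') else v) for k,v in c.items()})
E
```

```text
pics
{'clock': 0.0, 'q': array([-1.27797789e+00,  4.23840416e-01,  1.63072618e+00,  2.33554731e-05,
        1.08859268e+00, -1.89722148e-02]), 'dq': array([-0.00084752,  0.00077896,  0.00057428,  0.00096496, -0.001587  ,
        0.0005446 ]), 'joint_torque': array([-1.31124758e-03, -5.57392716e+01, -2.81740040e+01, -1.80608022e-04,
        7.39632145e-03,  1.00709218e-05]), 'tool_pos': array([ 0.19161083, -0.59430948,  0.23053174]), 'ee_rot': array([-2.53862448e+00,  1.84903721e+00,  1.94108870e-03]), 'wrist_force': array([-0.25953158, -0.04002403,  0.13752184]), 'moment': array([-0.05064394, -0.00178099, -0.00431371]), 'opening': 0.08557156107170212}
scene {'intrinsics': [[397.5504, 0.0, 322.6098], [0.0, 397.5504, 205.9214], [0.0, 0.0, 1.0]], 'R': [[0.4397, 0.8981, -0.0054], [0.567, -0.2823, -0.7738], [-0.6965, 0.3372, -0.6334]], 't': [-0.274, -0.159, 1.5011]}
top {'intrinsics': [[441.3959, 0.0, 320.9907], [0.0, 441.3959, 201.8052], [0.0, 0.0, 1.0]], 'R': [[-0.0115, -0.9999, -0.0091], [-0.9831, 0.013, -0.1826], [0.1827, 0.0069, -0.9831]], 't': [0.0534, 0.5355, 1.1079]}
wrist {'intrinsics': [[322.3547, 0.0, 322.1624], [0.0, 322.3547, 204.7076], [0.0, 0.0, 1.0]], 'mount': [[1.0, 0.0008, -0.0007, -0.0006], [-0.0005, 0.9512, 0.3086, -0.0794], [0.0009, -0.3086, 0.9512, -0.1432], [0.0, 0.0, 0.0, 1.0]]}
```

View pics/scene0.png

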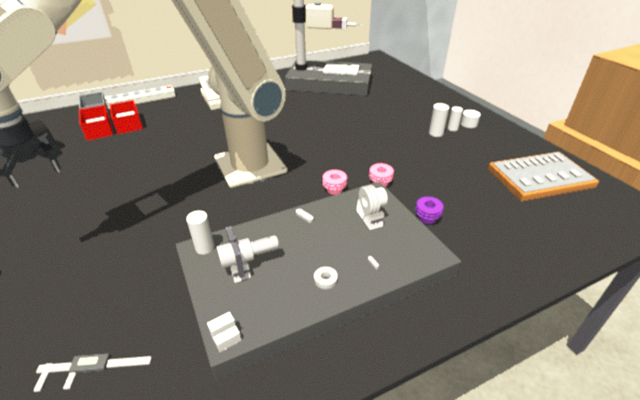

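View pics/top0.png

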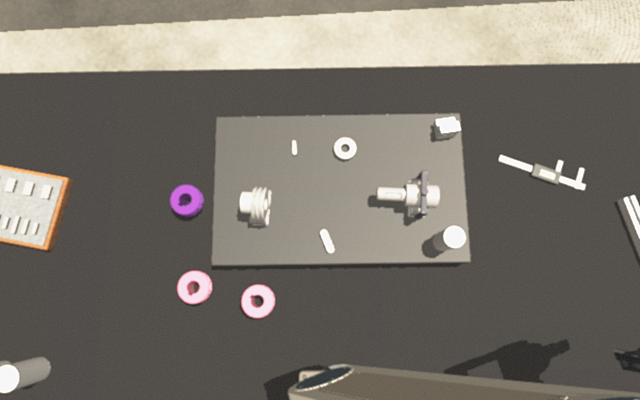

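View pics/wrist0.png

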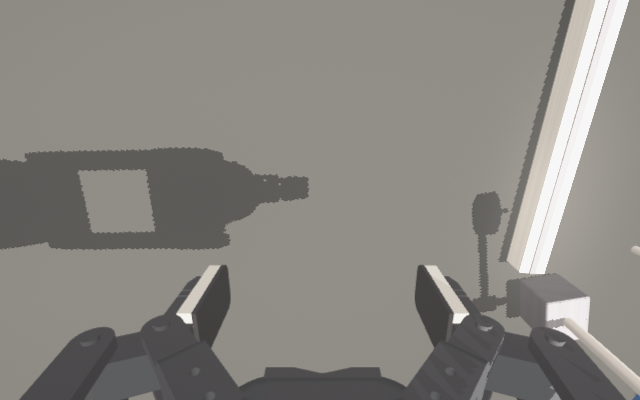

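The top view has the arbor at about (400,195) with its free end to the left (+y). The pulley is at (255,206) with its boss pointing +y, the key is at (294,148) and the wide key at (327,241). Next I'll enlarge the views and triangulate.

```bash
cat > h.py <<'E'
from bench import *
import numpy as np, cv2
from scipy.spatial.transform import Rotation as Ro
def cam(n,s=None):
    c=camera_model(n); K=np.array(c["intrinsics"])
    if n!="wrist": R=np.array(c["R"]);t=np.array(c["t"]); return K,R,t
    s=s or observe(); M=np.array(c["mount"]); T=np.eye(4); T[:3,:3]=Ro.from_rotvec(s["ee_rot"]).as_matrix(); T[:3,3]=s["tool_pos"]
    W=np.linalg.inv(T@M); return K,W[:3,:3],W[:3,3]
def ray(C,uv):
    K,R,t=C; d=R.T@np.linalg.solve(K,[uv[0],uv[1],1.]); return -R.T@t,d/np.linalg.norm(d)
def onz(C,uv,z):
    o,d=ray(C,uv); return o+d*(z-o[2])/d[2]
def tri(obs):
    A=np.zeros((3,3));b=np.zeros(3);rs=[]
    for C,uv in obs:
        o,d=ray(C,uv);P=np.eye(3)-np.outer(d,d);A+=P;b+=P@o;rs.append((o,P))
    x=np.linalg.solve(A,b); return x,[np.linalg.norm(P@(x-o)) for o,P in rs]
def proj(C,X):
    K,R,t=C; p=K@(R@np.asarray(X)+t); return p[:2]/p[2]
E
python3 - <<'E'
import cv2
a=cv2.imread("pics/top0.png")[105:275,205:475]; cv2.imwrite("pics/top0z.png",cv2.resize(a,None,fx=2.9,fy=2.9,interpolation=cv2.INTER_CUBIC))
a=cv2.imread("pics/scene0.png")[170:360,170:460]; cv2.imwrite("pics/scene0z.png",cv2.resize(a,None,fx=2.75,fy=2.75,interpolation=cv2.INTER_CUBIC))
E
```

```text
(no output)
```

View pics/top0z.png

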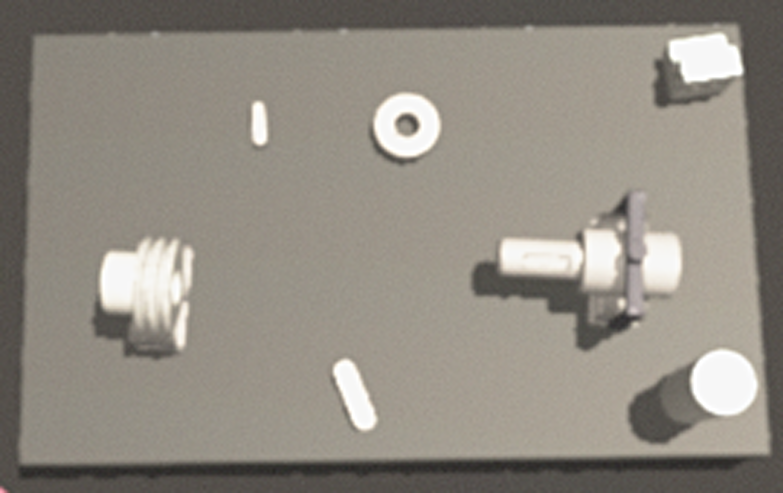

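View pics/scene0z.png

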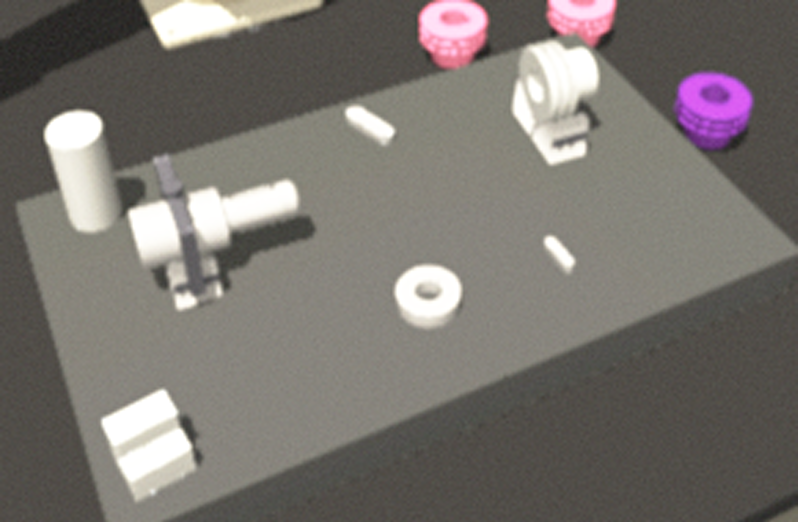

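```bash
python3 - <<'E'
from h import *
T=cam("top");S=cam("scene")
t=lambda u,v:((u+.5)/2.9-.5+205,(v+.5)/2.9-.5+105)
s=lambda u,v:((u+.5)/2.75-.5+170,(v+.5)/2.75-.5+170)
for n,a,b in [("key",(259.5,123.5),(560,254)),("ringtop",(407,125),(429,288)),("corner TL/right",(34,36),(797,246)),("corner BR",(769,455),(17,205)),("arbor tip top",(499,255),(293,190)),("wide",(355,395),(370,124)),("bar top",(724,383),(77,126)),("boss end c",(103,280),(590,78))]:
    x,r=tri([(T,t(*a)),(S,s(*b))]); print(n,x.round(4),np.round(r,4))
E
```

```text
key [0.6817 0.1167 0.0643] [0.0006 0.0006]
ringtop [ 0.6743 -0.0171  0.0772] [0.0008 0.0008]
corner TL/right [0.7701 0.3261 0.0607] [0.0003 0.0003]
corner BR [ 0.3761 -0.329   0.0539] [0.0005 0.0005]
arbor tip top [ 0.5445 -0.0921  0.1186] [0.0005 0.0005]
wide [0.4322 0.033  0.0654] [0.0006 0.0006]
bar top [ 0.4281 -0.2581  0.1712] [0.0018 0.0018]
boss end c [0.5269 0.2451 0.1205] [0.0004 0.0004]
```

```bash
cat >> h.py <<'E'
def Rdown(psi,tilt_axis=None,tilt=0.):
    # tool z down, tool x at yaw psi in world; optional extra world rotation
    x=np.array([np.cos(psi),np.sin(psi),0]);z=np.array([0,0,-1.]);R=np.c_[x,np.cross(z,x),z]
    if tilt_axis is not None: R=Ro.from_rotvec(np.array(tilt_axis)*tilt).as_matrix()@R
    return R
def plan(pos,R,s=None):
    s=s or observe(); R0=Ro.from_rotvec(s["ee_rot"]).as_matrix()
    tr=R0.T@(np.array(pos)-s["tool_pos"]); dr=Ro.from_matrix(R0.T@R).as_rotvec()
    print("translation",tr.round(4).tolist(),"delta_rot",dr.round(4).tolist(),"rows",round(np.linalg.norm(tr)/.0417,1),round(np.degrees(np.linalg.norm(dr))/7.16,1))
E
python3 - <<'E'
from h import *
s=observe();R=Ro.from_rotvec(s["ee_rot"]).as_matrix();print(R.round(3),s["tool_pos"]);print(hold_point_z if 'hold_point_z' in globals() else None)
import bench;print([k for k in dir(bench) if k[0]!='_'])
# tool x yaw options
yaw=np.arctan2(R[1,0],R[0,0]);print(yaw)
for psi in (-np.pi/2,):
  plan([0.66,0.117,0.25],Rdown(psi))
E
```

```text
[[ 0.307 -0.952 -0.   ]
 [-0.952 -0.307  0.001]
 [-0.001 -0.    -1.   ]] [ 0.19161243 -0.59444023  0.23071631]
-0.0187
['MotionError', 'camera_model', 'hold_point_z', 'observe', 'sign_off', 'snapshot']
-1.2590128487680212
translation [-0.5335, -0.664, -0.0186] delta_rot [0.0002, 0.0012, 0.3118] rows 20.4 2.5
```

```bash
python3 - <<'E'
from h import *
plan([0.545,-0.10,0.24],Rdown(0.0))
E
```

```text
translation [-0.3622, -0.488, -0.0088] delta_rot [-0.0008, 0.001, -1.259] rows 14.6 10.1
```

>>> carry_out:
  jaw: [0,0,0,0,0,0,0,0]
  translation:
    - [-0.025,-0.03,-0.01]
    - [-0.05,-0.06,-0.02]
    - [-0.075,-0.09,-0.03]
    - [-0.1,-0.125,-0.03]
    - [-0.12,-0.16,-0.03]
    - [-0.14,-0.195,-0.03]
    - [-0.16,-0.23,-0.03]
    - [-0.18,-0.26,-0.03]
  delta_rot:
    - [0,0,-0.08]
    - [0,0,-0.16]
    - [0,0,-0.24]
    - [0,0,-0.32]
    - [0,0,-0.4]
    - [0,0,-0.48]
    - [0,0,-0.56]
    - [0,0,-0.64]

```text
clock: 0.82
tool_pos: [0.3853, -0.3419, 0.2614]
ee_rot: [-2.994, 0.951, -0.001]
wrist_force: [0.7, -0.8, 0.2]
opening: 0.0852
```

```bash
python3 - <<'E'
from h import *
s=observe();print(s["clock"],s["tool_pos"],s["wrist_force"])
plan([0.545,-0.10,0.24],Rdown(0.0))
E
```

```text
0.8167 [ 0.38526405 -0.34193473  0.26139059] [ 0.74875613 -0.76382966  0.1754541 ]
translation [-0.0091, -0.2898, 0.0214] delta_rot [-0.0001, -0.0004, -0.6149] rows 7.0 4.9
```

>>> carry_out:
  jaw: [0,0,0,0,0,0,0,0]
  translation:
    - [-0.001,-0.035,0]
    - [-0.002,-0.07,0]
    - [-0.004,-0.11,0]
    - [-0.005,-0.15,0]
    - [-0.006,-0.19,0.005]
    - [-0.007,-0.23,0.01]
    - [-0.008,-0.27,0.018]
    - [-0.009,-0.29,0.021]
  delta_rot:
    - [0,0,-0.08]
    - [0,0,-0.16]
    - [0,0,-0.24]
    - [0,0,-0.32]
    - [0,0,-0.4]
    - [0,0,-0.48]
    - [0,0,-0.56]
    - [0,0,-0.615]

```text
clock: 1.48
tool_pos: [0.5464, -0.0989, 0.2394]
ee_rot: [-3.141, -0.003, 0.0]
wrist_force: [0.9, -0.6, -0.1]
opening: 0.0853
```

>>> carry_out:
  jaw: [0]
  translation:
    - [0,0,0]
  delta_rot:
    - [0,0,0]

```text
clock: 1.57
tool_pos: [0.5463, -0.0989, 0.2393]
ee_rot: [-3.141, -0.004, 0.001]
wrist_force: [-0.2, 0.4, -0.7]
opening: 0.0853
```

```bash
python3 - <<'E'
from h import *
s=observe();print(s["clock"],s["tool_pos"],s["ee_rot"],s["wrist_force"],s["q"])
im=snapshot("wrist");cv2.imwrite("pics/w1.png",im);np.save("w1.npy",np.r_[s["tool_pos"],s["ee_rot"]])
E
```

```text
1.5667 [ 0.54631471 -0.09885919  0.23926261] [-3.14052143e+00 -4.12310454e-03  1.27061038e-03] [-0.17645631  0.36824951 -0.66409863] [-2.00934446e-01  3.12141339e-01  1.77822205e+00  1.01774451e-03
  1.05223675e+00 -2.04065059e-01]
```

View pics/w1.png

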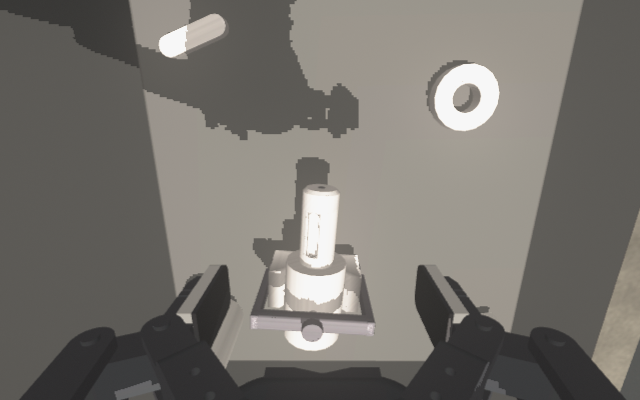

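```bash
python3 - <<'E'
import cv2
a=cv2.imread("pics/w1.png")[175:355,240:390]; cv2.imwrite("pics/w1z.png",cv2.resize(a[:100],None,fx=5,fy=5,interpolation=cv2.INTER_CUBIC))
E
```

```text
(no output)
```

View pics/w1z.png

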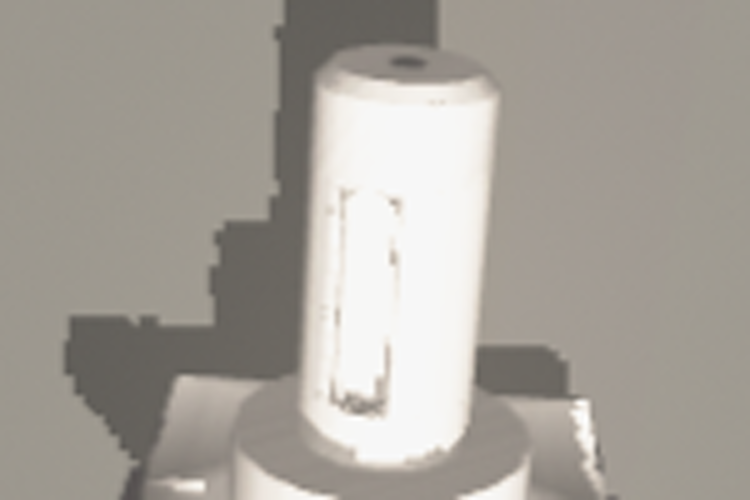

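```bash
python3 - <<'E'
from h import *
plan([0.545,-0.145,0.177],Rdown(0.0,[1,0,0],0.31))
E
```

```text
translation [-0.0002, 0.0445, 0.0625] delta_rot [0.3097, 0.0012, -0.0009] rows 1.8 2.5
```

>>> carry_out:
  jaw: [0,0,0,0,0]
  translation:
    - [0,0.011,0.015]
    - [0,0.022,0.031]
    - [0,0.033,0.047]
    - [0,0.0445,0.0625]
    - [0,0.0445,0.0625]
  delta_rot:
    - [0.08,0,0]
    - [0.16,0,0]
    - [0.24,0,0]
    - [0.31,0,0]
    - [0.31,0,0]

```text
clock: 2.03
tool_pos: [0.5425, -0.1506, 0.1746]
ee_rot: [-2.828, 0.015, 0.004]
wrist_force: [0.1, -0.6, 1.6]
opening: 0.085
```

```bash
python3 - <<'E'
from h import *
s=observe();print(s["clock"],s["tool_pos"],s["ee_rot"],s["wrist_force"],s["q"])
im=snapshot("wrist");cv2.imwrite("pics/w2.png",im);np.save("w2.npy",np.r_[s["tool_pos"],s["ee_rot"]])
cv2.imwrite("pics/w2z.png",cv2.resize(im[80:330,230:420],None,fx=2.4,fy=2.4,interpolation=cv2.INTER_CUBIC))
E
```

```text
2.0333 [ 0.5424685  -0.15059568  0.17458646] [-2.82771441  0.01490236  0.00406143] [ 0.14490603 -0.57504777  1.5956346 ] [-0.441708    0.46872887  1.7483332   0.32042958  1.08536984 -0.60457103]
```

View pics/w2.png

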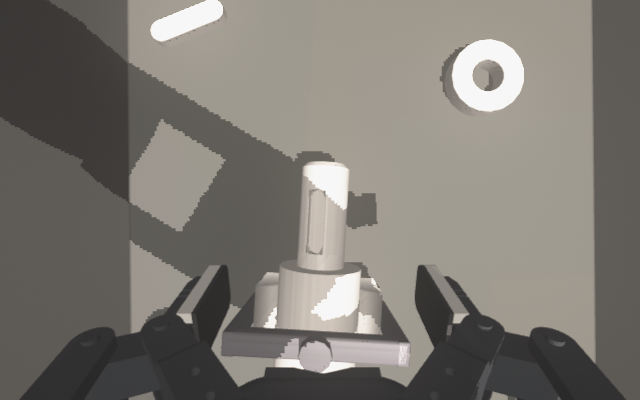

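View pics/w2z.png

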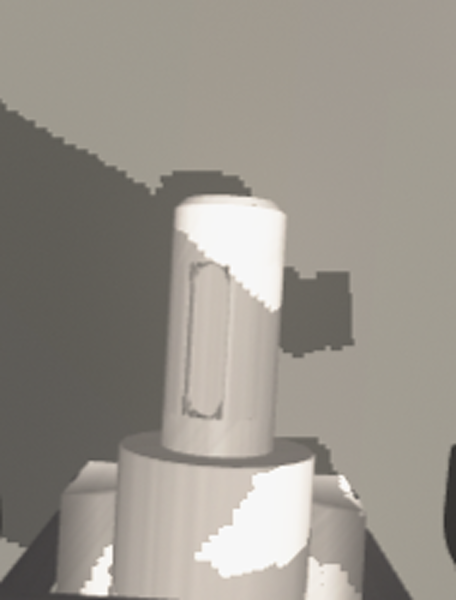

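```bash
python3 - <<'E'
from h import *
s=observe();print(s["tool_pos"],s["ee_rot"],np.abs(s["dq"]).max())
im=cv2.imread("pics/w2.png")
a=im[155:275,270:380]; a=cv2.normalize(a,None,0,400,cv2.NORM_MINMAX)
cv2.imwrite("pics/w2zz.png",cv2.resize(a,None,fx=5,fy=5,interpolation=cv2.INTER_CUBIC))
g=cv2.cvtColor(im,cv2.COLOR_BGR2GRAY)
for r in (205,215,225,235,245): print(r,g[r,292:354].tolist())
E
```

```text
[ 0.54289145 -0.14957111  0.17590288] [-2.83028152  0.01469643  0.00346554] 0.052177247492057925
205 [98, 98, 98, 98, 98, 99, 99, 99, 114, 141, 153, 159, 161, 164, 171, 184, 182, 143, 160, 186, 191, 191, 193, 195, 196, 194, 192, 192, 193, 192, 193, 193, 187, 188, 207, 203, 195, 194, 194, 194, 192, 193, 190, 187, 185, 195, 214, 213, 235, 246, 245, 243, 241, 236, 211, 142, 102, 102, 102, 102, 102, 102]
215 [97, 98, 98, 98, 98, 98, 98, 107, 129, 147, 157, 159, 162, 168, 178, 177, 153, 153, 177, 193, 190, 190, 192, 195, 195, 192, 192, 193, 191, 191, 193, 192, 189, 201, 205, 198, 193, 193, 192, 192, 192, 191, 187, 185, 183, 179, 177, 179, 177, 175, 170, 165, 161, 150, 131, 102, 102, 102, 102, 102, 102, 101]
225 [97, 97, 97, 97, 97, 97, 100, 117, 141, 152, 158, 160, 165, 172, 176, 170, 142, 164, 194, 190, 191, 192, 193, 195, 193, 191, 192, 192, 190, 191, 193, 189, 192, 207, 201, 194, 193, 191, 192, 191, 191, 189, 186, 184, 179, 177, 177, 177, 175, 170, 166, 163, 154, 147, 147, 136, 101, 101, 101, 101, 102, 101]
235 [96, 96, 96, 97, 97, 97, 108, 131, 150, 157, 158, 161, 168, 179, 178, 150, 153, 177, 192, 189, 190, 192, 195, 193, 191, 192, 192, 191, 190, 192, 189, 187, 200, 203, 195, 191, 191, 191, 190, 190, 189, 187, 185, 182, 178, 175, 177, 175, 171, 168, 164, 158, 147, 148, 158, 158, 159, 159, 159, 160, 159, 158]
245 [97, 97, 97, 97, 97, 101, 118, 143, 154, 158, 159, 165, 175, 168, 143, 154, 177, 187, 191, 190, 192, 193, 195, 192, 191, 191, 191, 190, 191, 193, 187, 187, 205, 199, 192, 191, 190, 190, 190, 190, 188, 185, 184, 180, 176, 176, 176, 172, 169, 165, 160, 150, 147, 154, 159, 158, 158, 159, 159, 158, 159, 158]
```

View pics/w2zz.png

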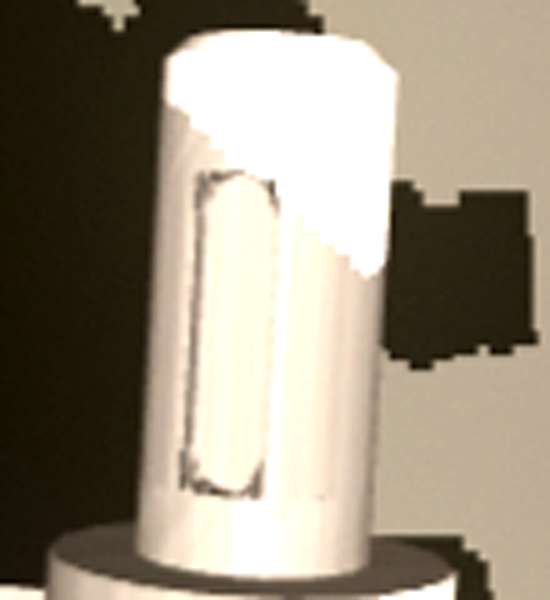

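```bash
python3 - <<'E'
from h import *
from scipy.optimize import least_squares
s=observe();C=cam("wrist",dict(tool_pos=np.array([.5427,-.1500,.1753]),ee_rot=np.array([-2.829,.0148,.0038])))
L=[(300.3,205),(299.3,225),(298.2,245)];Rr=[(346.6,205),(346.,225),(345,245)]
def ld(o,d,p,a): n=np.cross(d,a); return np.dot(p-o,n)/np.linalg.norm(n)
def f(v):
    p=np.array([v[0],-.13,v[2]]);a=np.array([v[1],1,0.]);a/=np.linalg.norm(a)
    return [1e3*(abs(ld(*ray(C,u),p,a))-.016) for u in L+Rr]+[ (v[2]-.112)*300]
r=least_squares(f,[.545,0,.112]);v=r.x;print(v,np.round(r.fun,2))
p=np.array([v[0],-.13,v[2]]);a=np.array([v[1],1,0.]);a/=np.linalg.norm(a)
ex=np.cross(a,[0,0,1.])  # x of block is a(+y), z up; this is horizontal lateral (+x world)
print("lateral",ex)
def cyl(uv,rad=.016):
    o,d=ray(C,uv); w=o-p; dp=d-a*(d@a); wp=w-a*(w@a)
    A=dp@dp;B=2*dp@wp;c=wp@wp-rad**2; t=(-B-np.sqrt(max(0,B*B-4*A*c)))/2/A
    X=o+d*t; q=X-p; return X,np.degrees(np.arctan2(q@ex,q[2])),q@a
for n,uv in [("sl",(308.4,205)),("sr",(325.6,205)),("sl",(307.4,225)),("sr",(324.6,225)),("sl",(305.5,245)),("sr",(323.6,245)),("slot far end",(317.5,189.3)),("slot near end",(314.5,253.5)),("tip?",(326,164)),("shoulder",(321,268.5))]:
    X,th,y=cyl(uv);print(n,X.round(4),round(th,2))
E
```

```text
[0.5429881  0.05611183 0.11246566] [ 0.03  0.07  0.19 -0.04  0.19  0.15  0.14]
lateral [ 0.99842944 -0.0560237   0.        ]
sl [ 0.5338 -0.118   0.1251] -38.08
sr [ 0.545  -0.1181  0.1284] 4.86
sl [ 0.533  -0.1311  0.125 ] -38.27
sr [ 0.5442 -0.131   0.1284] 4.71
sl [ 0.5316 -0.1443  0.1245] -41.34
sr [ 0.5435 -0.1439  0.1284] 4.56
slot far end [ 0.5399 -0.108   0.1279] -15.74
slot near end [ 0.5376 -0.1494  0.1279] -15.72
tip? [ 0.5455 -0.0918  0.1285] 1.35
shoulder [ 0.5417 -0.159   0.1285] 1.11
```

Measured: the slot's centre is turned about −0.29 rad (towards −x world), its ends lie at y −0.108 and −0.149, and the shoulder is at y≈−0.159. These agree with the stated lengths. Next I'll go over the key.

```bash
python3 - <<'E'
from h import *
plan([0.60,-0.02,0.22],Rdown(0.9))
E
```

```text
translation [0.0557, -0.1374, -0.0023] delta_rot [-0.2912, -0.1379, -0.9028] rows 3.6 7.7
```

>>> carry_out:
  jaw: [0,0,0,0,0,0,0,0]
  translation:
    - [0.003,-0.01,-0.02]
    - [0.008,-0.03,-0.03]
    - [0.016,-0.05,-0.03]
    - [0.025,-0.07,-0.025]
    - [0.033,-0.09,-0.02]
    - [0.042,-0.11,-0.01]
    - [0.05,-0.125,-0.005]
    - [0.056,-0.137,-0.002]
  delta_rot:
    - [-0.036,-0.017,-0.113]
    - [-0.073,-0.034,-0.226]
    - [-0.109,-0.052,-0.339]
    - [-0.146,-0.069,-0.451]
    - [-0.182,-0.086,-0.564]
    - [-0.218,-0.103,-0.677]
    - [-0.255,-0.121,-0.79]
    - [-0.291,-0.138,-0.903]

```text
clock: 2.75
tool_pos: [0.6017, -0.0155, 0.2229]
ee_rot: [2.815, 1.38, 0.007]
wrist_force: [0.3, 0.3, 0.6]
opening: 0.0854
```

```bash
python3 - <<'E'
from h import *
s=observe();print(s["clock"],s["tool_pos"],s["ee_rot"])
plan([0.682,0.117,0.165],Rdown(np.pi/2))
E
```

```text
2.75 [ 0.60174386 -0.01550202  0.22288333] [2.81490706 1.38027238 0.00695131]
translation [0.1538, -0.0181, 0.0579] delta_rot [0.0079, 0.0015, -0.659] rows 4.0 5.3
```

>>> carry_out:
  jaw: [0,0,0,0,0,0,0,0]
  translation:
    - [0.025,-0.003,0.01]
    - [0.05,-0.006,0.02]
    - [0.075,-0.009,0.03]
    - [0.1,-0.012,0.04]
    - [0.13,-0.015,0.05]
    - [0.154,-0.018,0.058]
    - [0.154,-0.018,0.058]
    - [0.154,-0.018,0.058]
  delta_rot:
    - [0,0,-0.11]
    - [0,0,-0.22]
    - [0,0,-0.33]
    - [0,0,-0.44]
    - [0,0,-0.55]
    - [0.008,0,-0.659]
    - [0.008,0,-0.659]
    - [0.008,0,-0.659]

```text
clock: 3.42
tool_pos: [0.6822, 0.1162, 0.1641]
ee_rot: [-2.226, -2.213, 0.003]
wrist_force: [0.3, -0.7, 0.0]
opening: 0.0855
```

```bash
python3 - <<'E'
from h import *
s=observe();print(s["clock"],s["tool_pos"],s["ee_rot"],np.abs(s["dq"]).max())
im=snapshot("wrist");cv2.imwrite("pics/w3.png",im);np.save("w3.npy",np.r_[s["tool_pos"],s["ee_rot"]])
g=cv2.cvtColor(im,cv2.COLOR_BGR2GRAY);_,m=cv2.threshold(g,215,255,0)
for c in cv2.findContours(m,0,1)[0]:
    if cv2.contourArea(c)>80: print(cv2.contourArea(c),cv2.minAreaRect(c))
E
```

```text
3.4167 [0.6821993  0.11617631 0.16407091] [-2.22586854 -2.21337892  0.00274203] 0.030046602140597095
450.0 ((322.90863037109375, 210.44654846191406), (39.1675910949707, 13.153733253479004), 86.633544921875)
4292.0 ((143.00001525878906, 202.00001525878906), (80.61016845703125, 67.88224792480469), 45.0)
130.0 ((457.3975830078125, 43.62704849243164), (35.12786865234375, 5.341609001159668), 5.19442892074585)
349.5 ((478.4448547363281, 12.162071228027344), (60.872337341308594, 11.377232551574707), 4.763641834259033)
```

View pics/w3.png

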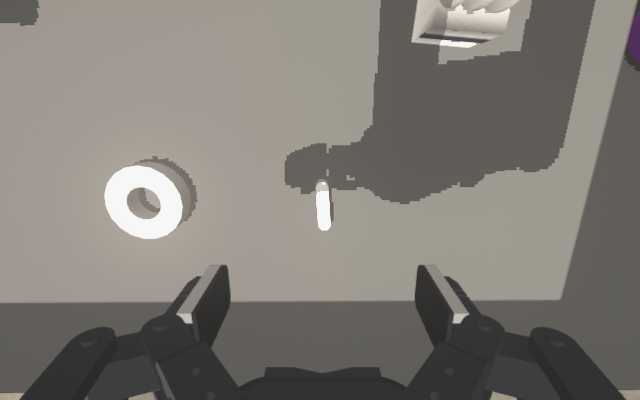

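```bash
python3 - <<'E'
from h import *
v=np.load("w3.npy");C=cam("wrist",dict(tool_pos=v[:3],ee_rot=v[3:]))
for z in (.0695,.07):
  a=onz(C,(321.9,179.8),z);b=onz(C,(324.2,230.8),z);print(a,b,np.linalg.norm(a-b),(a+b)/2,np.arctan2(b[1]-a[1],b[0]-a[0]))
im=cv2.imread("pics/w3.png");cv2.imwrite("pics/w3z.png",cv2.resize(im[165:245,280:370],None,fx=7,fy=7,interpolation=cv2.INTER_CUBIC))
T=cam("top");S=cam("scene");
E
```

```text
[0.66012146 0.11706383 0.0695    ] [0.70175665 0.11867321 0.0695    ] 0.04166627376189503 [0.68093906 0.11786852 0.0695    ] 0.03863499026122526
[0.66000242 0.1170641  0.07      ] [0.70155015 0.11867009 0.07      ] 0.041578757521551185 [0.68077628 0.11786709 0.07      ] 0.038634990261225
```

View pics/w3z.png

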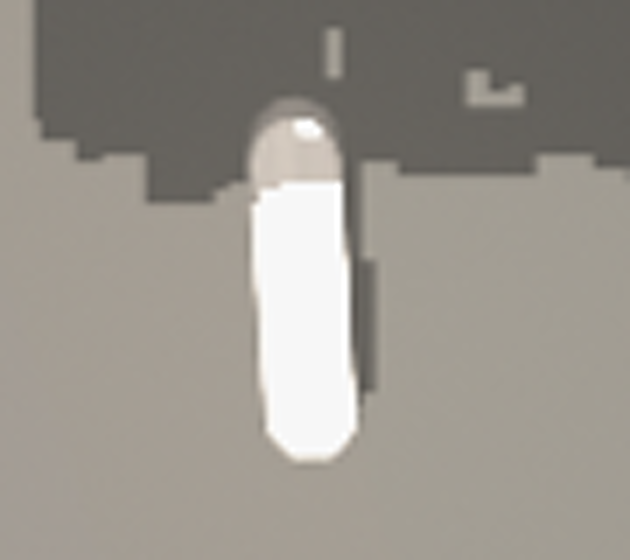

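```bash
python3 - <<'E'
from h import *
plan([0.6813,0.1179,0.078],Rdown(np.pi/2+.039))
E
```

```text
translation [0.0026, -0.0004, 0.0864] delta_rot [-0.003, -0.0007, -0.046] rows 2.1 0.4
```

>>> carry_out:
  jaw: [195,195,195,195,195,195]
  translation:
    - [0.0026,0,0.02]
    - [0.0026,0,0.04]
    - [0.0026,0,0.06]
    - [0.0026,0,0.08]
    - [0.0026,0,0.086]
    - [0.0026,0,0.086]
  delta_rot:
    - [-0.003,0,-0.046]
    - [-0.003,0,-0.046]
    - [-0.003,0,-0.046]
    - [-0.003,0,-0.046]
    - [-0.003,0,-0.046]
    - [-0.003,0,-0.046]

```text
clock: 3.97
tool_pos: [0.6806, 0.1165, 0.0768]
ee_rot: [-2.177, -2.261, 0.003]
wrist_force: [-1.0, 0.6, -0.3]
opening: 0.0201
```

>>> carry_out:
  jaw: [195,195]
  translation:
    - [0,0,0]
    - [0,0,0]
  delta_rot:
    - [0,0,0]
    - [0,0,0]

```text
clock: 4.13
tool_pos: [0.683, 0.1175, 0.0796]
ee_rot: [2.177, 2.264, 0.004]
wrist_force: [-0.3, -0.0, -0.8]
opening: 0.0202
```

```bash
python3 - <<'E'
from h import *
s=observe();print(s["clock"],s["tool_pos"],s["ee_rot"],s["wrist_force"],s["opening"])
im=snapshot("wrist");cv2.imwrite("pics/w4.png",im)
plan([0.6813,0.1179,0.078],Rdown(np.pi/2+.039))
E
```

```text
4.1333 [0.68303551 0.11746599 0.07959464] [2.17733103 2.26442958 0.00413192] [-0.28577687 -0.02769381 -0.78754783] 0.020207570965006697
translation [0.0003, -0.0018, 0.0016] delta_rot [0.0022, -0.0018, 0.0004] rows 0.1 0.0
```

View pics/w4.png

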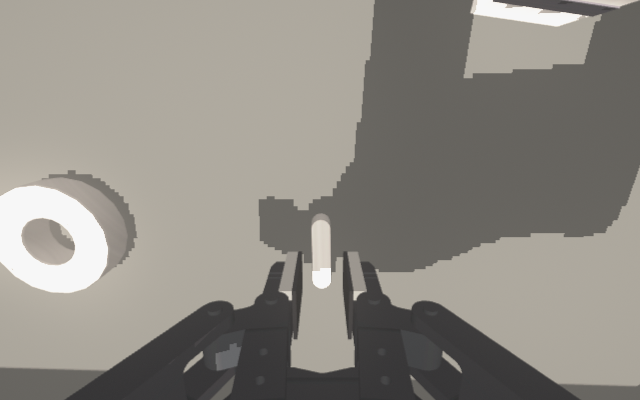

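```bash
python3 - <<'E'
from h import *
s=observe();C=cam("wrist",s)
for z in(.0695,): print(onz(C,(321,215),z),onz(C,(321.5,288),z)); print(s["tool_pos"], proj(C,s["tool_pos"]))
E
```

```text
[0.65918652 0.11693885 0.0695    ] [0.70152865 0.11885867 0.0695    ]
[0.683083   0.11762358 0.07960274] [320.49531638 267.02117575]
```

>>> carry_out:
  jaw: [195,195,195,195]
  translation:
    - [0,-0.001,0.008]
    - [0,-0.001,0.016]
    - [0,-0.001,0.017]
    - [0,-0.001,0.017]
  delta_rot:
    - [0,0,0]
    - [0,0,0]
    - [0,0,0]
    - [0,0,0]

```text
clock: 4.52
tool_pos: [0.6808, 0.1177, 0.0603]
ee_rot: [-2.175, -2.264, -0.0]
wrist_force: [0.5, -0.3, 1.7]
opening: 0.0203
```

>>> carry_out:
  jaw: [195,195]
  translation:
    - [0,0,0.001]
    - [0,0,0.001]
  delta_rot:
    - [0,0,0]
    - [0,0,0]

```text
clock: 4.68
tool_pos: [0.6809, 0.1177, 0.0602]
ee_rot: [-2.175, -2.264, -0.0]
wrist_force: [-2.6, -1.2, 7.6]
opening: 0.0202
```

>>> carry_out:
  jaw: [195,195]
  translation:
    - [0,0,0.001]
    - [0,0,0.001]
  delta_rot:
    - [0,0,0]
    - [0,0,0]

```text
clock: 4.85
tool_pos: [0.6809, 0.1177, 0.0602]
ee_rot: [-2.175, -2.264, -0.0]
wrist_force: [-5.2, -1.4, 15.5]
opening: 0.0203
```

Contact with the plate is at TCP z=0.0602, with a stiffness of about 8 N/mm. I'll raise 8 mm so the tips overlap only the top 3.8 mm of the key, then grip.

>>> carry_out:
  jaw: [195,195,255,255,255,255,255]
  translation:
    - [0,0,-0.008]
    - [0,0,-0.008]
    - [0,0,-0.008]
    - [0,0,-0.008]
    - [0,0,-0.008]
    - [0,0,-0.008]
    - [0,0,-0.008]
  delta_rot:
    - [0,0,0]
    - [0,0,0]
    - [0,0,0]
    - [0,0,0]
    - [0,0,0]
    - [0,0,0]
    - [0,0,0]

```text
clock: 5.43
tool_pos: [0.6813, 0.1178, 0.067]
ee_rot: [-2.176, -2.265, -0.002]
wrist_force: [-1.0, -0.0, 6.7]
opening: 0.0069
```

>>> carry_out:
  jaw: [255,255,255,255]
  translation:
    - [0,0,-0.02]
    - [0,0,-0.05]
    - [0,0,-0.08]
    - [0,0,-0.08]
  delta_rot:
    - [0,0,0]
    - [0,0,0]
    - [0,0,0]
    - [0,0,0]

```text
clock: 5.77
tool_pos: [0.6845, 0.1182, 0.1523]
ee_rot: [2.174, 2.263, 0.012]
wrist_force: [1.1, 0.7, 0.4]
opening: 0.0067
```

```bash
python3 - <<'E'
from h import *
s=observe();print(s["clock"],s["tool_pos"],s["ee_rot"],s["wrist_force"],s["opening"],s["q"])
im=snapshot("wrist");cv2.imwrite("pics/w5.png",cv2.resize(im[180:340,220:420],None,fx=3.5,fy=3.5))
np.save("w5.npy",np.r_[s["tool_pos"],s["ee_rot"]])
E
```

```text
5.7667 [0.68452253 0.11818158 0.1523424 ] [2.17365662 2.26289463 0.01198047] [1.1485227  0.6828606  0.41213039] 0.006733237927360197 [ 0.15313749  0.60660888  1.52005381  0.001894    1.00654374 -1.45888814]
```

View pics/w5.png

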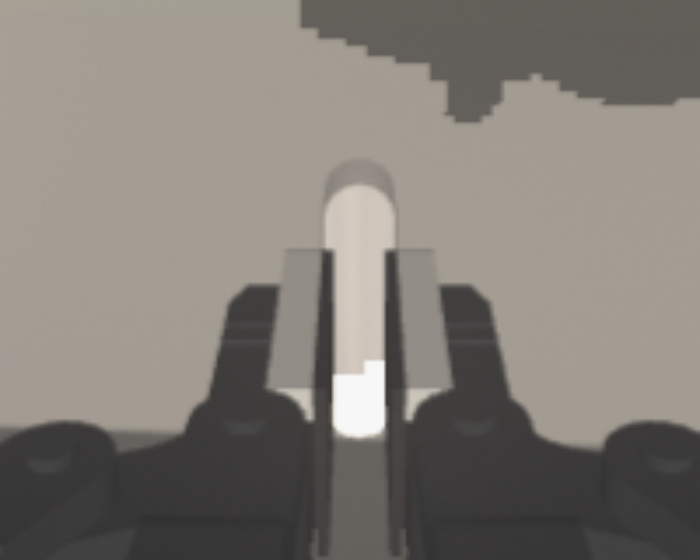

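```bash
python3 - <<'E'
from h import *
c=camera_model("wrist");K=np.array(c["intrinsics"]);M=np.array(c["mount"])
C=(K,M[:3,:3].T,-M[:3,:3].T@M[:3,3])   # tool frame as world
for z in (-.0038,-.002,-.006):
    for uv in [(322.5,232.3),(322,304.9)]: print(z,(onz(C,uv,z)*1e3).round(1))
print(proj(C,[0,0,0]))
im=cv2.imread("pics/w5.png")
E
```

```text
-0.0038 [  1.  -20.3  -3.8]
-0.0038 [ 0.8 19.4 -3.8]
-0.002 [  1.  -19.6  -2. ]
-0.002 [ 0.8 20.7 -2. ]
-0.006 [  1.  -21.2  -6. ]
-0.006 [ 0.8 17.8 -6. ]
[320.49471204 267.01691766]
```

```bash
cat >> h.py <<'E'
def frame(th,yaw=.056):
    a=np.array([np.sin(yaw),np.cos(yaw),0]); ex=np.cross(a,[0,0,1.]); n=np.sin(th)*ex+np.cos(th)*np.array([0,0,1.])
    return a,n,np.c_[np.cross(a,n),-a,-n]
AX=np.array([.5421,-.1287,.113])
E
python3 - <<'E'
from h import *
a,n,R=frame(-.29)
print("floor",AX+.0105*n)
plan([.61,-.02,.20],Rdown(.72))
E
```

```text
floor [ 0.53910221 -0.12853195  0.12306156]
translation [-0.1348, -0.0785, -0.0509] delta_rot [0.0041, -0.0045, 0.891] rows 3.9 7.1
```

>>> carry_out:
  jaw: [255,255,255,255,255,255,255,255]
  translation:
    - [-0.01,-0.005,-0.015]
    - [-0.025,-0.012,-0.025]
    - [-0.045,-0.025,-0.035]
    - [-0.065,-0.035,-0.045]
    - [-0.085,-0.048,-0.05]
    - [-0.105,-0.06,-0.05]
    - [-0.12,-0.07,-0.05]
    - [-0.135,-0.078,-0.05]
  delta_rot:
    - [0,0,0.111]
    - [0,0,0.222]
    - [0,0,0.334]
    - [0,0,0.445]
    - [0,0,0.557]
    - [0,0,0.668]
    - [0,0,0.78]
    - [0.004,-0.004,0.891]

```text
clock: 6.48
tool_pos: [0.6067, -0.0214, 0.1949]
ee_rot: [-2.941, -1.097, 0.013]
wrist_force: [0.4, 0.3, -0.8]
opening: 0.0068
```

```bash
python3 - <<'E'
from h import *
s=observe();print(s["tool_pos"],s["ee_rot"])
a,n,R=frame(-.29)
plan(AX+.0105*n+n*(.0064+.030)+R[:,1]*.0004,R)
E
```

```text
[ 0.60670453 -0.02144574  0.19490941] [-2.94102425 -1.09698689  0.01273555]
translation [-0.1287, 0.0299, 0.0377] delta_rot [-0.1141, 0.2839, 0.7643] rows 3.3 6.6
```

>>> carry_out:
  jaw: [255,255,255,255,255,255,255,255]
  translation:
    - [-0.02,0.004,0]
    - [-0.04,0.009,0]
    - [-0.06,0.014,0]
    - [-0.08,0.019,0.005]
    - [-0.1,0.024,0.012]
    - [-0.115,0.028,0.022]
    - [-0.129,0.03,0.03]
    - [-0.129,0.03,0.038]
  delta_rot:
    - [-0.016,0.04,0.109]
    - [-0.033,0.081,0.218]
    - [-0.049,0.122,0.328]
    - [-0.065,0.162,0.437]
    - [-0.082,0.203,0.546]
    - [-0.098,0.243,0.655]
    - [-0.114,0.284,0.764]
    - [-0.114,0.284,0.764]

```text
clock: 7.15
tool_pos: [0.5269, -0.1286, 0.1564]
ee_rot: [3.102, -0.087, 0.451]
wrist_force: [-1.0, 0.7, 0.0]
opening: 0.0067
```

>>> carry_out:
  jaw: [255,255]
  translation:
    - [0,0,0]
    - [0,0,0]
  delta_rot:
    - [0,0,0]
    - [0,0,0]

```text
clock: 7.32
tool_pos: [0.5313, -0.1279, 0.1582]
ee_rot: [3.101, -0.074, 0.454]
wrist_force: [0.5, 1.7, 0.8]
opening: 0.0069
```

```bash
python3 - <<'E'
from h import *
s=observe();print(s["clock"],s["tool_pos"],s["ee_rot"],s["wrist_force"],s["opening"])
a,n,R=frame(-.29)
plan(AX+.0105*n+n*(.0064+.030)+R[:,1]*.0004,R)
im=snapshot("wrist");cv2.imwrite("pics/w6r.png",im);np.save("w6.npy",np.r_[s["tool_pos"],s["ee_rot"]])
cv2.imwrite("pics/w6.png",cv2.resize(im[150:350,220:420],None,fx=3.,fy=3.,interpolation=cv2.INTER_CUBIC))
E
```

```text
7.3167 [ 0.53133066 -0.12788726  0.15822438] [ 3.10087081 -0.07368288  0.45426713] [0.46007046 1.66394995 0.78717739] 0.006896065983964089
translation [-0.0026, 0.0006, -0.0005] delta_rot [-0.0026, -0.0009, 0.0081] rows 0.1 0.1
```

View pics/w6.png

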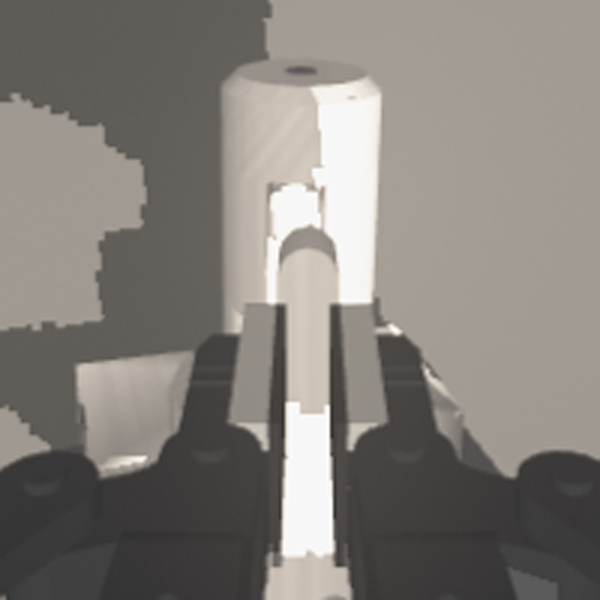

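```bash
python3 - <<'E'
from h import *
im=cv2.imread("pics/w6r.png");g=cv2.cvtColor(im,cv2.COLOR_BGR2GRAY)
for r in (212,216,220,224): print(r,g[r,290:352].tolist())
cv2.imwrite("pics/w6zz.png",cv2.resize(im[165:265,280:360],None,fx=6.,fy=6.,interpolation=cv2.INTER_NEAREST))
E
```

```text
212 [99, 99, 99, 110, 134, 152, 158, 163, 167, 172, 178, 181, 181, 182, 183, 187, 191, 193, 182, 145, 133, 152, 150, 176, 237, 247, 247, 247, 247, 247, 247, 244, 186, 159, 154, 207, 232, 177, 216, 246, 247, 247, 247, 247, 247, 247, 247, 247, 247, 247, 246, 246, 245, 245, 241, 222, 160, 161, 160, 160, 160, 159]
216 [99, 99, 99, 107, 130, 152, 159, 163, 168, 173, 178, 182, 182, 182, 184, 186, 191, 194, 182, 150, 226, 247, 247, 247, 247, 247, 247, 247, 247, 247, 247, 247, 247, 247, 247, 246, 188, 169, 221, 247, 247, 247, 247, 247, 247, 247, 247, 247, 247, 247, 246, 246, 245, 244, 239, 211, 160, 161, 160, 160, 161, 160]
220 [100, 99, 100, 106, 130, 151, 158, 162, 167, 173, 177, 181, 180, 182, 183, 186, 191, 192, 180, 173, 214, 242, 247, 247, 247, 247, 247, 247, 247, 247, 247, 247, 247, 247, 247, 246, 198, 203, 231, 247, 247, 247, 247, 247, 247, 247, 247, 247, 247, 247, 246, 245, 245, 244, 236, 204, 160, 160, 160, 161, 160, 159]
224 [99, 99, 100, 106, 129, 152, 158, 162, 167, 172, 177, 180, 180, 181, 184, 186, 191, 192, 180, 173, 202, 237, 247, 247, 247, 247, 247, 247, 247, 247, 247, 247, 246, 228, 243, 247, 246, 203, 236, 247, 247, 247, 247, 247, 247, 247, 247, 247, 247, 247, 246, 245, 245, 243, 234, 186, 160, 161, 160, 160, 160, 160]
```

View pics/w6zz.png

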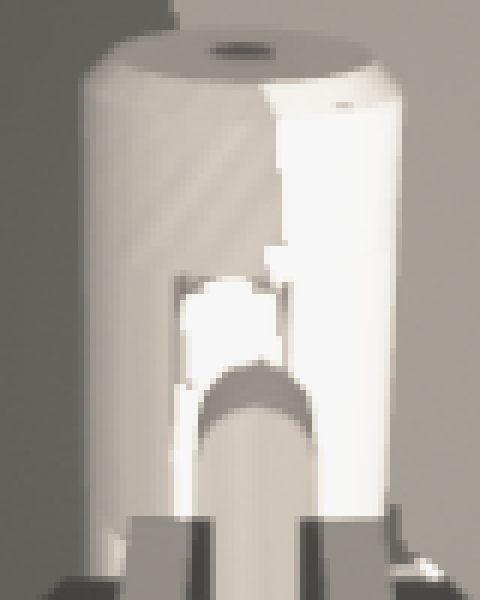

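```bash
python3 - <<'E'
from h import *
from scipy.optimize import least_squares
v=np.load("w6.npy");C=cam("wrist",dict(tool_pos=v[:3],ee_rot=v[3:]))
L=[(294,212),(294.,220),(294.,224)];Rr=[(345.7,212),(345.4,220),(345.2,224)]
# extra: axis hole / upper rows for yaw
L+=[(293.7,190)];Rr+=[(346.3,190)]
def ld(o,d,p,a): n=np.cross(d,a); return np.dot(p-o,n)/np.linalg.norm(n)
def f(v):
    p=np.array([v[0],-.13,v[2]]);a=np.array([v[1],1,0.]);a/=np.linalg.norm(a)
    return [1e3*(abs(ld(*ray(C,u),p,a))-.016) for u in L+Rr]+[(v[2]-.113)*500,(v[1]-.056)*30]
r=least_squares(f,[.545,0.05,.112]);v=r.x;print(v,np.round(r.fun,2))
p=np.array([v[0],-.13,v[2]]);a=np.array([v[1],1,0.]);a/=np.linalg.norm(a);ex=np.cross(a,[0,0,1.])
def cyl(uv,rad=.016):
    o,d=ray(C,uv); w=o-p; dp=d-a*(d@a); wp=w-a*(w@a)
    A=dp@dp;B=2*dp@wp;c=wp@wp-rad**2; t=(-B-np.sqrt(max(0,B*B-4*A*c)))/2/A
    X=o+d*t; q=X-p; return X,np.arctan2(q@ex,q[2])
for n,uv in [("sl",(308.3,212)),("sr",(327.,212)),("sl",(308.2,220)),("sr",(326.9,220)),("sl",(308.2,224)),("sr",(327.2,224)),("end",(318,211.5)),("tip",(320,178.5))]:
    X,th=cyl(uv);print(n,X.round(4),round(th,3))
c=camera_model("wrist");K=np.array(c["intrinsics"]);M=np.array(c["mount"]);Ct=(K,M[:3,:3].T,-M[:3,:3].T@M[:3,3])
# key far end in hand: top surface round end
for uv in [(322.5,232.5)]: print((onz(Ct,uv,-.0036)*1e3).round(2))
E
```

```text
[0.54319607 0.0578049  0.11317272] [ 0.02  0.11  0.15 -0.03  0.1   0.09  0.05  0.01  0.09  0.05]
sl [ 0.5339 -0.1093  0.1253] -0.713
sr [ 0.544  -0.1094  0.1292] -0.025
sl [ 0.5336 -0.1142  0.1252] -0.718
sr [ 0.5437 -0.1143  0.1292] -0.025
sl [ 0.5334 -0.1167  0.1252] -0.718
sr [ 0.5438 -0.1168  0.1292] -0.011
end [ 0.5389 -0.1087  0.1282] -0.351
tip [ 0.541  -0.0895  0.1285] -0.289
[  0.32 -21.    -3.6 ]
```

```bash
python3 - <<'E'
from h import *
c=camera_model("wrist");K=np.array(c["intrinsics"]);M=np.array(c["mount"]);print(M.round(5).tolist())
Ct=(K,M[:3,:3].T,-M[:3,:3].T@M[:3,3])
print(proj(Ct,[0,0,0]),(onz(Ct,(322.5,232.3),-.0038)*1e3),M[:3,:3]@M[:3,:3].T)
E
```

```text
[[1.0, 0.00026, -2e-05, 0.00016], [-0.00024, 0.95144, 0.30783, -0.07985], [0.0001, -0.30783, 0.95144, -0.14322], [0.0, 0.0, 0.0, 1.0]]
[321.83416252 268.60795928] [  0.31685031 -21.18226939  -3.8       ] [[1.00000000e+00 5.08754772e-17 1.28767256e-16]
 [5.08754772e-17 1.00000000e+00 5.99957879e-17]
 [1.28767256e-16 5.99957879e-17 1.00000000e+00]]
```

```bash
for i in 1 2 3; do python3 -c "
from bench import *
print([camera_model('wrist')['mount'][i][3].round(5) for i in range(3)],[camera_model('wrist')['mount'][i][3].round(5) for i in range(3)], camera_model('top')['t'])"; done
```

```text
[np.float64(0.00016), np.float64(-0.07985), np.float64(-0.14322)] [np.float64(0.00016), np.float64(-0.07985), np.float64(-0.14322)] [0.05344934 0.53554055 1.10794253]
[np.float64(0.00016), np.float64(-0.07985), np.float64(-0.14322)] [np.float64(0.00016), np.float64(-0.07985), np.float64(-0.14322)] [0.05344934 0.53554055 1.10794253]
[np.float64(0.00016), np.float64(-0.07985), np.float64(-0.14322)] [np.float64(0.00016), np.float64(-0.07985), np.float64(-0.14322)] [0.05344934 0.53554055 1.10794253]
```

```bash
cat >> h.py <<'E'
AX=np.array([.5432,-.1295,.113]); TH=-.345
def place(h,R,n): return AX+n*(.0105+.0064+h)+R[:,1]*.0007-R[:,0]*.0003
E
python3 - <<'E'
from h import *
a,n,R=frame(TH); print(n,place(0,R,n))
for h in (.008,0): plan(place(h,R,n),R)
E
```

```text
[-0.33766652  0.01892912  0.94107545] [ 0.53717238 -0.1298632   0.12880272]
translation [-0.0042, 0.0017, 0.0223] delta_rot [-0.0026, 0.0526, 0.0083] rows 0.5 0.4
translation [-0.0037, 0.0018, 0.0303] delta_rot [-0.0026, 0.0526, 0.0083] rows 0.7 0.4
```

>>> carry_out:
  jaw: [255,255,255,255,255]
  translation:
    - [-0.004,0.0017,0.008]
    - [-0.0042,0.0017,0.016]
    - [-0.0042,0.0017,0.022]
    - [-0.0042,0.0017,0.022]
    - [-0.0042,0.0017,0.022]
  delta_rot:
    - [-0.0026,0.0526,0.008]
    - [-0.0026,0.0526,0.008]
    - [-0.0026,0.0526,0.008]
    - [-0.0026,0.0526,0.008]
    - [-0.0026,0.0526,0.008]

```text
clock: 7.78
tool_pos: [0.5342, -0.1297, 0.1366]
ee_rot: [3.084, -0.088, 0.537]
wrist_force: [0.0, -0.1, -0.4]
opening: 0.0069
```

```bash
python3 - <<'E'
from h import *
s=observe();print(s["clock"],s["tool_pos"],s["ee_rot"],s["wrist_force"],s["opening"],camera_model("wrist")["mount"][0][3])
a,n,R=frame(TH)
plan(place(.008,R,n),R)
im=snapshot("wrist");cv2.imwrite("pics/w7r.png",im);np.save("w7.npy",np.r_[s["tool_pos"],s["ee_rot"]])
cv2.imwrite("pics/w7.png",cv2.resize(im[175:325,270:380],None,fx=5.,fy=4.,interpolation=cv2.INTER_CUBIC))
E
```

```text
7.7833 [ 0.53421276 -0.12970163  0.13657221] [ 3.08447675 -0.08806193  0.53682389] [ 0.03091038 -0.08774552 -0.43738563] 0.006941008550896959 0.00018476361081098958
translation [0.0002, -0.0, 0.0003] delta_rot [0.0001, 0.0004, -0.0011] rows 0.0 0.0
```

View pics/w7.png

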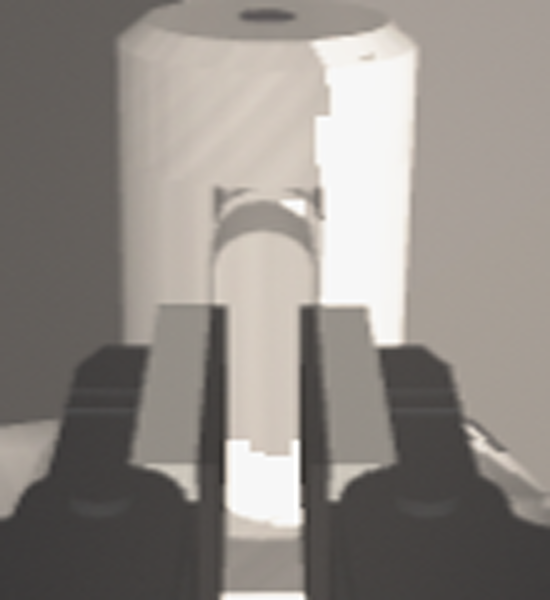

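```bash
python3 - <<'E'
from h import *
c=camera_model("wrist");K=np.array(c["intrinsics"]);M=np.array(c["mount"]);Ct=(K,M[:3,:3].T,-M[:3,:3].T@M[:3,3])
print("slot end",(onz(Ct,(323.6,222.2),.0089)*1e3).round(2))
print("slot edges",(onz(Ct,(270+214.5/5,226),.0099)*1e3).round(2),(onz(Ct,(270+323/5,226),.0099)*1e3).round(2))
print("key end under",(onz(Ct,(322.8,225.),.0064)*1e3).round(2))
print("key end top",(onz(Ct,(322.8,175+232/4),-.0036)*1e3).round(2))
print("key sides top",(onz(Ct,(270+214/5,243),-.0036)*1e3).round(2),(onz(Ct,(270+316/5,243),-.0036)*1e3).round(2))
E
```

```text
slot end [  0.91 -21.35   8.9 ]
slot edges [ -4.55 -18.9    9.9 ] [  6.52 -18.9    9.9 ]
key end under [  0.5  -20.82   6.4 ]
key end top [  0.48 -20.75  -3.6 ]
key sides top [ -4.25 -15.63  -3.6 ] [  5.41 -15.63  -3.6 ]
```

>>> carry_out:
  jaw: [255,255,255,255,255]
  translation:
    - [0.0004,0.0002,0.001]
    - [0.0004,0.0002,0.002]
    - [0.0004,0.0002,0.003]
    - [0.0004,0.0002,0.004]
    - [0.0004,0.0002,0.004]
  delta_rot:
    - [0,0,0]
    - [0,0,0]
    - [0,0,0]
    - [0,0,0]
    - [0,0,0]

```text
clock: 8.25
tool_pos: [0.5351, -0.1303, 0.133]
ee_rot: [3.084, -0.09, 0.538]
wrist_force: [-0.2, 0.0, 0.1]
opening: 0.0071
```

>>> carry_out:
  jaw: [255,255,255]
  translation:
    - [0,0,0.001]
    - [0,0,0.0015]
    - [0,0,0.0015]
  delta_rot:
    - [0,0,0]
    - [0,0,0]
    - [0,0,0]

```text
clock: 8.5
tool_pos: [0.5357, -0.1303, 0.1317]
ee_rot: [3.084, -0.09, 0.538]
wrist_force: [-0.6, -0.3, -0.8]
opening: 0.0068
```

>>> carry_out:
  jaw: [255,255,255]
  translation:
    - [0,0,0.0005]
    - [0,0,0.001]
    - [0,0,0.001]
  delta_rot:
    - [0,0,0]
    - [0,0,0]
    - [0,0,0]

```text
clock: 8.75
tool_pos: [0.536, -0.1303, 0.1308]
ee_rot: [3.084, -0.09, 0.538]
wrist_force: [0.2, 0.2, 0.9]
opening: 0.0068
```

>>> carry_out:
  jaw: [255,255,255]
  translation:
    - [0,0,0.0005]
    - [0,0,0.001]
    - [0,0,0.001]
  delta_rot:
    - [0,0,0]
    - [0,0,0]
    - [0,0,0]

```text
clock: 9.0
tool_pos: [0.5364, -0.1303, 0.1298]
ee_rot: [3.084, -0.09, 0.538]
wrist_force: [0.6, -0.2, -0.4]
opening: 0.007
```

>>> carry_out:
  jaw: [255,255]
  translation:
    - [0,0,0.0005]
    - [0,0,0.0005]
  delta_rot:
    - [0,0,0]
    - [0,0,0]

```text
clock: 9.17
tool_pos: [0.5366, -0.1303, 0.1295]
ee_rot: [3.084, -0.09, 0.538]
wrist_force: [-0.2, 0.4, 1.6]
opening: 0.0071
```

>>> carry_out:
  jaw: [255,255]
  translation:
    - [0,0,0.0005]
    - [0,0,0.0005]
  delta_rot:
    - [0,0,0]
    - [0,0,0]

```text
clock: 9.33
tool_pos: [0.5366, -0.1303, 0.1294]
ee_rot: [3.084, -0.09, 0.539]
wrist_force: [-4.1, 0.8, 7.3]
opening: 0.0067
```

>>> carry_out:
  jaw: [255,255]
  translation:
    - [0,0,0.0005]
    - [0,0,0.0005]
  delta_rot:
    - [0,0,0]
    - [0,0,0]

```text
clock: 9.5
tool_pos: [0.5367, -0.1303, 0.1293]
ee_rot: [3.084, -0.09, 0.539]
wrist_force: [-8.0, 1.4, 13.8]
opening: 0.0071
```

The key went in with no resistance and reached the floor: radial depth 17.5 mm against 16.9 expected, about 14 N. I'll back off a little and release.

>>> carry_out:
  jaw: [255,215,200,200,200]
  translation:
    - [0,0,-0.001]
    - [0,0,-0.001]
    - [0,0,-0.001]
    - [0,0,-0.001]
    - [0,0,-0.001]
  delta_rot:
    - [0,0,0]
    - [0,0,0]
    - [0,0,0]
    - [0,0,0]
    - [0,0,0]

```text
clock: 9.92
tool_pos: [0.5364, -0.1303, 0.1291]
ee_rot: [3.084, -0.09, 0.538]
wrist_force: [-0.1, -0.3, -0.3]
opening: 0.0187
```

>>> carry_out:
  jaw: [200,200,200,180,180,180]
  translation:
    - [0,0,-0.005]
    - [0,0,-0.015]
    - [0,0,-0.025]
    - [0,0,-0.03]
    - [0,0,-0.03]
    - [0,0,-0.03]
  delta_rot:
    - [0,0,0]
    - [0,0,0]
    - [0,0,0]
    - [0,0,0]
    - [0,0,0]
    - [0,0,0]

```text
clock: 10.42
tool_pos: [0.5266, -0.1299, 0.1585]
ee_rot: [3.083, -0.09, 0.541]
wrist_force: [-0.4, 0.2, -0.5]
opening: 0.0254
```

```bash
python3 - <<'E'
from h import *
s=observe();print(s["clock"],s["tool_pos"],s["ee_rot"],s["wrist_force"],s["opening"])
im=snapshot("wrist");cv2.imwrite("pics/w8r.png",im);np.save("w8.npy",np.r_[s["tool_pos"],s["ee_rot"]])
cv2.imwrite("pics/w8.png",cv2.resize(im[165:315,260:390],None,fx=4.6,fy=4.,interpolation=cv2.INTER_CUBIC))
E
```

```text
10.4167 [ 0.52658116 -0.12986106  0.1584921 ] [ 3.08298208 -0.08965551  0.54055972] [-0.3945083   0.22634415 -0.45568787] 0.02539192186801983
```

View pics/w8.png

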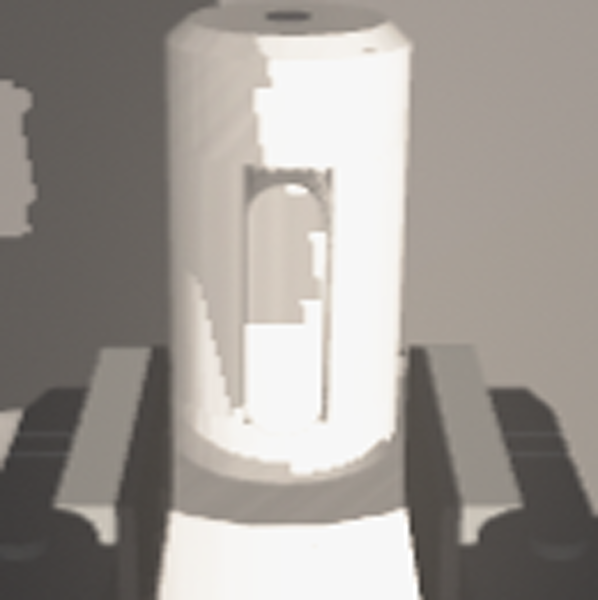

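The key lies in the slot, centred, with both end gaps visible. Next is the pulley: first an overhead look.

```bash
python3 - <<'E'
from h import *
plan([0.527,0.0,0.235],Rdown(0))
plan([0.527,0.215,0.235],Rdown(0))
E
```

```text
translation [0.0196, -0.1296, -0.0748] delta_rot [0.0101, -0.3463, -0.0576] rows 3.6 2.8
translation [0.0078, -0.3442, -0.079] delta_rot [0.0101, -0.3463, -0.0576] rows 8.5 2.8
```

>>> carry_out:
  jaw: [180,150,100,50,0,0,0,0]
  translation:
    - [0,0,-0.03]
    - [0.008,-0.03,-0.055]
    - [0.019,-0.068,-0.07]
    - [0.0195,-0.108,-0.075]
    - [0.018,-0.148,-0.075]
    - [0.016,-0.188,-0.076]
    - [0.014,-0.228,-0.077]
    - [0.0125,-0.265,-0.078]
  delta_rot:
    - [0,-0.05,-0.01]
    - [0.002,-0.12,-0.02]
    - [0.005,-0.2,-0.034]
    - [0.01,-0.28,-0.047]
    - [0.01,-0.346,-0.057]
    - [0.01,-0.346,-0.057]
    - [0.01,-0.346,-0.057]
    - [0.01,-0.346,-0.057]

```text
clock: 11.13
tool_pos: [0.5268, 0.138, 0.2347]
ee_rot: [-3.141, 0.0, 0.002]
wrist_force: [1.1, 0.7, 0.2]
opening: 0.0853
```

>>> carry_out:
  jaw: [0,0,0,0,0]
  translation:
    - [0,-0.035,0]
    - [0,-0.06,0]
    - [0,-0.079,0]
    - [0,-0.079,0]
    - [0,-0.079,0]
  delta_rot:
    - [0,0,0]
    - [0,0,0]
    - [0,0,0]
    - [0,0,0]
    - [0,0,0]

```text
clock: 11.55
tool_pos: [0.5268, 0.2153, 0.2346]
ee_rot: [3.141, 0.003, -0.002]
wrist_force: [0.4, -0.9, -0.5]
opening: 0.0854
```

```bash
python3 - <<'E'
from h import *
s=observe();print(s["clock"],s["tool_pos"],s["ee_rot"],s["wrist_force"],s["opening"],np.abs(s["dq"]).max())
im=snapshot("wrist");cv2.imwrite("pics/w9.png",im);np.save("w9.npy",np.r_[s["tool_pos"],s["ee_rot"]])
E
```

```text
11.55 [0.52676567 0.2153493  0.23462548] [ 3.14133572e+00  2.59743377e-03 -2.37563780e-03] [ 0.35596432 -0.8578906  -0.52618726] 0.08544585391532168 0.03399928080809796
```

View pics/w9.png

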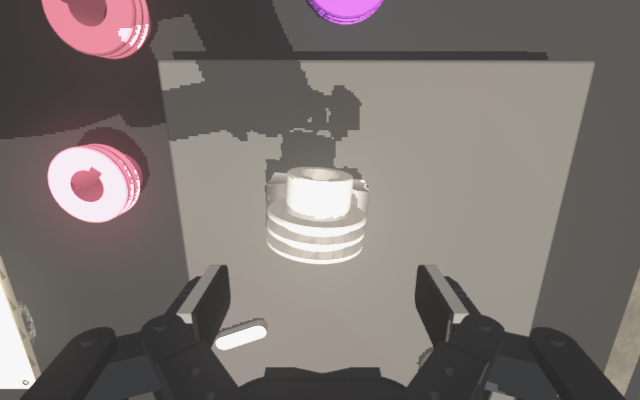

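```bash
python3 - <<'E'
from h import *
im=cv2.imread("pics/w9.png");g=cv2.cvtColor(im,cv2.COLOR_BGR2GRAY)
cv2.imwrite("pics/w9z.png",cv2.resize(im[155:270,255:380],None,fx=5.,fy=5.,interpolation=cv2.INTER_CUBIC))
for r in (186,192,198,204): print(r,g[r,278:296].tolist(),g[r,344:362].tolist())
for r in (222,235,246): print(r,g[r,258:276].tolist(),g[r,356:374].tolist())
E
```

```text
186 [166, 169, 171, 172, 173, 173, 172, 170, 174, 196, 219, 229, 235, 240, 242, 244, 246, 246] [247, 247, 247, 247, 246, 245, 242, 234, 207, 150, 150, 150, 151, 151, 151, 152, 152, 152]
192 [167, 170, 171, 172, 172, 171, 171, 171, 178, 205, 220, 230, 236, 240, 243, 245, 246, 247] [247, 247, 247, 246, 245, 243, 237, 231, 232, 235, 235, 236, 239, 238, 232, 225, 220, 216]
198 [167, 171, 171, 171, 169, 166, 165, 169, 191, 215, 227, 234, 239, 242, 244, 246, 246, 246] [247, 247, 246, 246, 244, 241, 227, 190, 173, 172, 173, 175, 183, 212, 229, 224, 219, 214]
204 [162, 163, 163, 164, 163, 162, 161, 160, 170, 201, 227, 233, 237, 242, 245, 246, 246, 247] [247, 247, 246, 245, 242, 231, 202, 170, 171, 174, 178, 177, 174, 200, 228, 223, 216, 209]
222 [159, 160, 159, 160, 160, 159, 157, 147, 143, 164, 165, 166, 165, 165, 164, 167, 182, 218] [168, 167, 178, 211, 224, 223, 221, 222, 226, 206, 159, 163, 163, 162, 162, 162, 162, 161]
235 [159, 159, 159, 159, 159, 160, 160, 161, 164, 166, 167, 168, 173, 191, 227, 243, 244, 245] [178, 176, 178, 177, 176, 190, 220, 221, 174, 163, 162, 162, 162, 162, 162, 161, 161, 161]
246 [157, 157, 158, 158, 159, 159, 159, 159, 159, 159, 172, 212, 231, 227, 197, 176, 177, 179] [174, 173, 174, 176, 175, 180, 183, 162, 162, 162, 161, 161, 161, 161, 161, 161, 160, 160]
```

View pics/w9z.png

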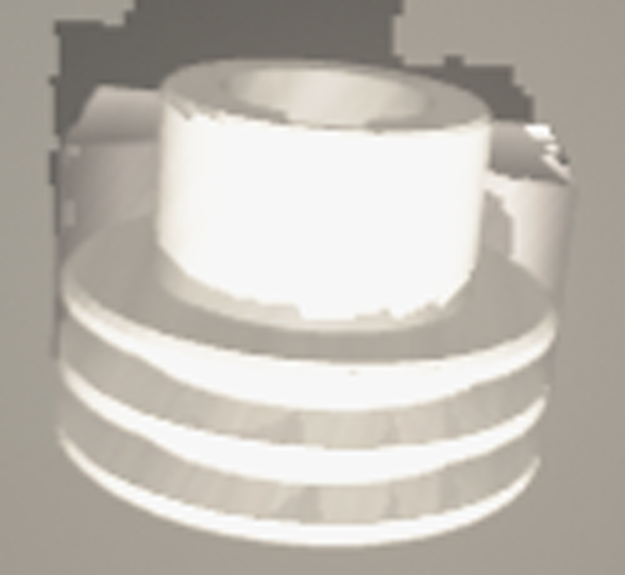

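```bash
cat >> h.py <<'E'
from scipy.optimize import least_squares
def _ld(o,d,p,a): n=np.cross(d,a); return np.dot(p-o,n)/np.linalg.norm(n)
def cylfit(C,pts,rad,y0,z0,x0,yaw0=0.05,wz=300.,wyaw=0.):
    def f(v):
        p=np.array([v[0],y0,v[2]]);a=np.array([np.tan(v[1]),1,0.]);a/=np.linalg.norm(a)
        return [1e3*(abs(_ld(*ray(C,u),p,a))-rad) for u in pts]+[(v[2]-z0)*wz,(v[1]-yaw0)*wyaw]
    r=least_squares(f,[x0,yaw0,z0]);v=r.x
    a=np.array([np.sin(v[1]),np.cos(v[1]),0]); return np.array([v[0],y0,v[2]]),a,np.round(r.fun,2),v[1]
def oncyl(C,uv,p,a,rad):
    o,d=ray(C,uv); w=o-p; dp=d-a*(d@a); wp=w-a*(w@a)
    A=dp@dp;B=2*dp@wp;c=wp@wp-rad**2; t=(-B-np.sqrt(max(0,B*B-4*A*c)))/2/A
    X=o+d*t; q=X-p; ex=np.cross(a,[0,0,1.]); return X,np.arctan2(q@ex,q[2]),q@a
E
python3 - <<'E'
from h import *
v=np.load("w9.npy");C=cam("wrist",dict(tool_pos=v[:3],ee_rot=v[3:]))
pts=[(286.8,186),(286.5,192),(286.2,198),(286.7,204),(352.4,186),(351.6,192),(351,198),(350.2,204)]
p,a,res,yaw=cylfit(C,pts,.026,.22,.130,.527);print(p,yaw,res)
# boss end-face top edge (near-side rim of the end face), zoom pts
for z in [(200,122),(330,128),(400,128),(460,118)]:
    uv=(255+(z[0]+.5)/5-.5,155+(z[1]+.5)/5-.5);X,th,s=oncyl(C,uv,p,a,.026);print("bossface",X.round(4),th.round(2),s.round(4))
for z in [(330,408),(250,403)]:
    uv=(255+(z[0]+.5)/5-.5,155+(z[1]+.5)/5-.5);X,th,s=oncyl(C,uv,p,a,.04);print("rim?",X.round(4),s.round(4))
for z in [(330,545)]:
    uv=(255+(z[0]+.5)/5-.5,155+(z[1]+.5)/5-.5);X,th,s=oncyl(C,uv,p,a,.04);print("rimface",X.round(4),s.round(4))
for z in [(350,365)]:
    uv=(255+(z[0]+.5)/5-.5,155+(z[1]+.5)/5-.5);X,th,s=oncyl(C,uv,p,a,.04);print("rim inner",X.round(4),s.round(4))
for z in [(330,325)]:
    uv=(255+(z[0]+.5)/5-.5,155+(z[1]+.5)/5-.5);X,th,s=oncyl(C,uv,p,a,.026);print("boss root",X.round(4),s.round(4))
E
```

```text
[0.52384684 0.22       0.12872193] 0.05607025922802576 [-0.16 -0.04  0.08 -0.44  0.09 -0.11 -0.16 -0.37 -0.38  0.  ]
bossface [0.5064 0.2402 0.1469] -0.8 0.0192
bossface [0.5255 0.2412 0.1547] 0.02 0.0213
bossface [0.5355 0.2407 0.1525] 0.42 0.0214
bossface [0.5446 0.2407 0.1458] 0.85 0.0218
rim? [0.5256 0.2041 0.1686] -0.0157
rim? [0.5143 0.2045 0.1678] -0.016
rimface [0.5256 0.1825 0.1685] -0.0373
rim inner [0.5284 0.2106 0.1684] -0.0092
boss root [0.5255 0.2114 0.1546] -0.0085
```

```bash
python3 - <<'E'
from h import *
v=np.load("w9.npy");C=cam("wrist",dict(tool_pos=v[:3],ee_rot=v[3:]))
im=cv2.imread("pics/w9.png")
# grooved rim: right/left extremes of white crests (corner pairs)
f=lambda x,y:(255+(x+.5)/5-.5,155+(y+.5)/5-.5)
for A,B in [((160,92),(490,113)),((63,285),(555,330)),((60,370),(548,400)),((58,430),(540,458))]:
    a=onz(C,f(*A),.13);b=onz(C,f(*B),.13);d=b-a;print(a.round(4),b.round(4),"yaw",-np.arctan2(d[1],d[0]).round(3),np.linalg.norm(d).round(4))
E
```

```text
[0.4987 0.241  0.13  ] [0.5505 0.2377 0.13  ] yaw 0.062 0.0519
[0.4819 0.2089 0.13  ] [0.5623 0.2013 0.13  ] yaw 0.094 0.0808
[0.4807 0.194  0.13  ] [0.5617 0.1889 0.13  ] yaw 0.063 0.0812
[0.4798 0.1832 0.13  ] [0.5608 0.1783 0.13  ] yaw 0.061 0.0812
```

```bash
python3 - <<'E'
from h import *
M=np.array(camera_model("wrist")["mount"])
R=Rdown(-.06,[1,0,0],-.55); print((R@M[:3,:3])[:,2])
cam_=np.array([.535,.24+.165,.13+.13]); P=cam_-R@M[:3,3]; print(P)
plan(P,R)
E
```

```text
[-0.0183509  -0.75934202 -0.65043289]
[0.5302081  0.26218215 0.17954639]
translation [0.0035, -0.0477, 0.0551] delta_rot [-0.5494, 0.0179, 0.0593] rows 1.8 4.4
```

>>> carry_out:
  jaw: [0,0,0,0,0,0,0]
  translation:
    - [0.0008,-0.015,0.005]
    - [0.0016,-0.028,0.016]
    - [0.0023,-0.038,0.03]
    - [0.003,-0.043,0.043]
    - [0.0035,-0.0477,0.055]
    - [0.0035,-0.0477,0.055]
    - [0.0035,-0.0477,0.055]
  delta_rot:
    - [-0.11,0.004,0.012]
    - [-0.22,0.007,0.024]
    - [-0.33,0.01,0.036]
    - [-0.44,0.014,0.048]
    - [-0.549,0.018,0.059]
    - [-0.549,0.018,0.059]
    - [-0.549,0.018,0.059]

```text
clock: 12.18
tool_pos: [0.53, 0.2619, 0.1782]
ee_rot: [2.59, -0.076, 0.018]
wrist_force: [-0.5, 0.3, 0.9]
opening: 0.085
```

```bash
python3 - <<'E'
from h import *
s=observe();print(s["clock"],s["tool_pos"],s["ee_rot"],s["wrist_force"],s["opening"],np.abs(s["dq"]).max())
im=snapshot("wrist");cv2.imwrite("pics/w10.png",im);np.save("w10.npy",np.r_[s["tool_pos"],s["ee_rot"]])
C=cam("wrist",s);u=proj(C,[.5245,.2395,.13]).astype(int);print(u)
cv2.imwrite("pics/w10z.png",cv2.resize(im[max(0,u[1]-60):u[1]+60,u[0]-70:u[0]+70],None,fx=5.,fy=5.,interpolation=cv2.INTER_CUBIC))
E
```

```text
12.1833 [0.52996688 0.26186181 0.17815053] [ 2.59043827 -0.07626536  0.01826089] [-0.5497355   0.32232559  0.88021646] 0.08499818340970808 0.06640997178727046
[313 219]
```

View pics/w10.png

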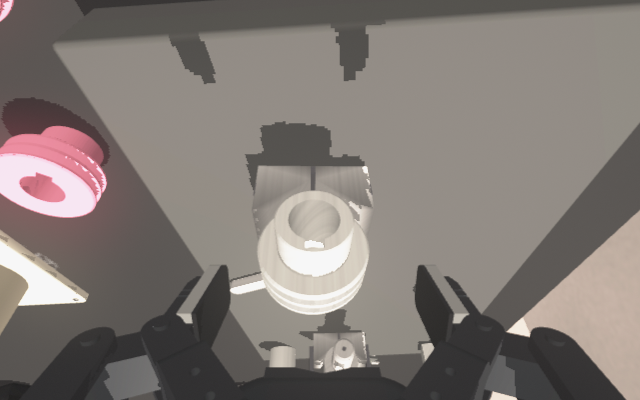

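View pics/w10z.png

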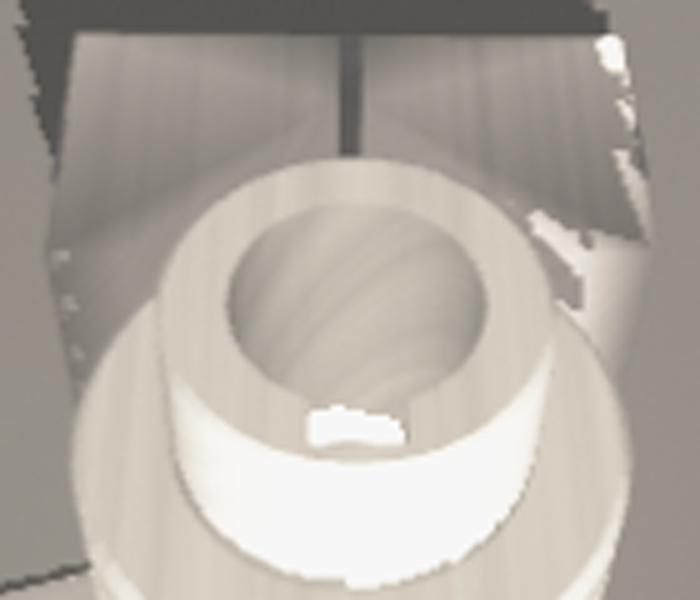

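```bash
python3 - <<'E'
from h import *
v=np.load("w10.npy");
s=dict(tool_pos=v[:3],ee_rot=v[3:])
C=cam("wrist",s)
a=np.array([np.sin(.062),np.cos(.062),0]);ex=np.cross(a,[0,0,1.]);P0=np.array([.5246,.2394,.13])
def on(z):
    uv=(313-70+(z[0]+.5)/5-.5,219-60+(z[1]+.5)/5-.5);o,d=ray(C,uv);t=((P0-o)@a)/(d@a);q=o+d*t-P0;return np.array([q@ex,q[2]])*1e3
for n,z in [("outer L",(160,290)),("outer R",(553,315)),("top",(350,158)),("bottom",(357,463)),("boreL",(228,300)),("boreR",(487,305)),("bore top",(357,203)),("notchL",(306,442)),("notchR",(408,443)),("notchL2",(306,402)),("notchR2",(411,402))]: print(n,on(z).round(1))
E
```

```text
outer L [-25.4  -3. ]
outer R [25.7  2.1]
top [ -0.3 -26.2]
bottom [ 0.1 24.1]
boreL [-16.4  -1.2]
boreR [17.2  0.3]
bore top [  0.6 -17.7]
notchL [-6.1 20.9]
notchR [ 6.3 21.3]
notchL2 [-6.1 15.1]
notchR2 [ 6.8 15.3]
```

```bash
python3 - <<'E'
from h import *
im=cv2.imread("pics/w8r.png");g=cv2.cvtColor(im,cv2.COLOR_BGR2GRAY)
for r in (185,195,215,225,235): print(r,g[r,292:354].tolist())
cv2.imwrite("pics/w8zz.png",cv2.resize(im[195:280,285:360],None,fx=8.,fy=7.,interpolation=cv2.INTER_NEAREST))
E
```

```text
185 [98, 98, 99, 105, 129, 149, 156, 164, 166, 169, 175, 177, 180, 183, 187, 188, 189, 190, 191, 194, 195, 196, 195, 195, 195, 196, 199, 238, 247, 247, 247, 247, 247, 247, 247, 247, 247, 247, 247, 247, 247, 247, 247, 247, 247, 247, 247, 247, 247, 247, 247, 247, 246, 246, 244, 241, 224, 162, 160, 159, 159, 160]
195 [99, 100, 99, 103, 124, 150, 157, 163, 166, 170, 177, 177, 179, 184, 187, 186, 186, 188, 191, 195, 198, 200, 200, 197, 231, 247, 247, 247, 247, 247, 247, 247, 247, 247, 247, 247, 247, 247, 247, 247, 247, 247, 247, 247, 247, 247, 247, 247, 247, 247, 247, 247, 246, 245, 242, 235, 208, 160, 160, 160, 160, 160]
215 [100, 101, 101, 101, 116, 144, 156, 161, 166, 170, 174, 178, 184, 185, 185, 186, 186, 189, 193, 195, 183, 154, 166, 199, 201, 200, 203, 205, 206, 204, 201, 201, 202, 202, 202, 202, 196, 178, 178, 199, 228, 247, 247, 247, 247, 247, 247, 247, 247, 247, 247, 246, 245, 245, 242, 224, 161, 161, 161, 161, 161, 161]
225 [101, 101, 102, 101, 113, 138, 154, 161, 166, 169, 173, 178, 184, 184, 185, 185, 187, 189, 193, 194, 183, 176, 205, 202, 200, 200, 203, 206, 207, 204, 202, 200, 201, 202, 202, 214, 243, 247, 242, 205, 236, 247, 247, 247, 247, 247, 247, 247, 247, 247, 247, 246, 245, 244, 239, 209, 162, 162, 161, 162, 162, 161]
235 [101, 101, 101, 102, 113, 136, 152, 161, 173, 186, 190, 177, 181, 183, 184, 184, 185, 188, 192, 195, 183, 176, 204, 201, 200, 200, 203, 205, 206, 204, 201, 200, 201, 202, 202, 202, 200, 216, 224, 198, 237, 247, 247, 247, 247, 247, 247, 247, 247, 247, 246, 246, 245, 243, 234, 186, 162, 162, 162, 162, 162, 162]
```

View pics/w8zz.png

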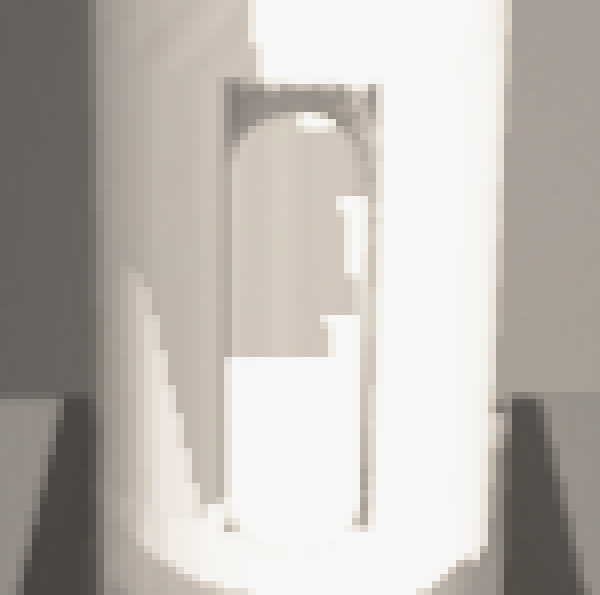

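```bash
python3 - <<'E'
from h import *
v=np.load("w8.npy");C=cam("wrist",dict(tool_pos=v[:3],ee_rot=v[3:]))
R=Ro.from_rotvec(v[3:]).as_matrix();print("tool n",-R[:,2],"roll",np.arctan2(-R[0,2],-R[2,2]*-1 if 0 else -R[2,2]),"yaw",np.arctan2(-R[0,1],-R[1,1]))
pts=[(296.0,185),(296.1,195),(296.4,215),(296.7,225),(348.8,185),(348.2,195),(347.4,215),(347.1,225)]
for wz in(300,50):
  p,a,res,yaw=cylfit(C,pts,.016,-.1295,.113,.543,wz=wz);print(p,yaw,res)
for n,uv in [("slotL",(312.3,225)),("slotR",(331.5,225)),("slot far",(322,207)),("slotL",(312.3,215)),("slotR",(331.3,215))]:
    X,th,s_=oncyl(C,uv,p,a,.016);print(n,X.round(4),th.round(3))
for n,uv in [("keyL",(313.6,225)),("keyR",(330.2,225)),("key far",(322.3,165+184/4)),("key near",(320.5,165+425/4))]:
    X,th,s_=oncyl(C,uv,p,a,.0208);print(n,X.round(4),th.round(3),s_.round(4))
E
```

```text
tool n [-0.33963141  0.02002185  0.94034549] roll -0.3465973820645619 yaw 0.05818921204757692
[ 0.54276522 -0.1295      0.11336396] 0.07020701071807037 [ 0.07  0.09  0.06 -0.04  0.15  0.01 -0.01  0.04  0.11  0.  ]
[ 0.54259096 -0.1295      0.11384672] 0.0701174936738325 [ 0.02  0.04  0.02 -0.08  0.1  -0.03 -0.06 -0.01  0.04  0.  ]
slotL [ 0.5328 -0.1202  0.126 ] -0.707
slotR [ 0.5434 -0.1208  0.1298] 0.011
slot far [ 0.5385 -0.1091  0.1289] -0.353
slotL [ 0.5332 -0.114   0.126 ] -0.708
slotR [ 0.5435 -0.1146  0.1298] -0.006
keyL [ 0.532  -0.1181  0.1313] -0.578 0.0106
keyR [ 0.5409 -0.1186  0.1345] -0.12 0.0107
key far [ 0.537  -0.1098  0.1334] -0.343 0.0193
key near [ 0.5337 -0.1475  0.1332] -0.373 -0.0186
```

```bash
python3 - <<'E'
from h import *
v=np.load("w10.npy");C=cam("wrist",dict(tool_pos=v[:3],ee_rot=v[3:]))
for uv in [(258,166),(364,166),(252.5,208),(373,207.5),(313,166),(253,166)]:
  for z in (.060,.083,.107): print(uv,z,onz(C,uv,z).round(4))
E
```

```text
(258, 166) 0.06 [0.4784 0.2256 0.06  ]
(258, 166) 0.083 [0.485  0.2462 0.083 ]
(258, 166) 0.107 [0.4918 0.2678 0.107 ]
(364, 166) 0.06 [0.5663 0.2189 0.06  ]
(364, 166) 0.083 [0.5626 0.2403 0.083 ]
(364, 166) 0.107 [0.5589 0.2627 0.107 ]
(252.5, 208) 0.06 [0.4625 0.1728 0.06  ]
(252.5, 208) 0.083 [0.4708 0.1995 0.083 ]
(252.5, 208) 0.107 [0.4796 0.2275 0.107 ]
(373, 207.5) 0.06 [0.5776 0.1638 0.06  ]
(373, 207.5) 0.083 [0.5727 0.1916 0.083 ]
(373, 207.5) 0.107 [0.5675 0.2206 0.107 ]
(313, 166) 0.06 [0.5237 0.2221 0.06  ]
(313, 166) 0.083 [0.525  0.2432 0.083 ]
(313, 166) 0.107 [0.5264 0.2652 0.107 ]
(253, 166) 0.06 [0.4743 0.2259 0.06  ]
(253, 166) 0.083 [0.4813 0.2465 0.083 ]
(253, 166) 0.107 [0.4887 0.2681 0.107 ]
```

```bash
python3 - <<'E'
from h import *
R=Rdown(-.061)
plan([.5241,.2285,.175],R)
E
```

```text
translation [-0.0049, 0.026, 0.0212] delta_rot [0.5473, -0.0321, 0.0004] rows 0.8 4.4
```

>>> carry_out:
  jaw: [0,0,0,0,0,0,0]
  translation:
    - [-0.001,0.003,-0.005]
    - [-0.002,0.008,0]
    - [-0.003,0.014,0.006]
    - [-0.004,0.02,0.013]
    - [-0.005,0.026,0.021]
    - [-0.005,0.026,0.021]
    - [-0.005,0.026,0.021]
  delta_rot:
    - [0.11,-0.006,0]
    - [0.22,-0.012,0]
    - [0.33,-0.018,0]
    - [0.44,-0.025,0]
    - [0.547,-0.032,0]
    - [0.547,-0.032,0]
    - [0.547,-0.032,0]

```text
clock: 12.82
tool_pos: [0.525, 0.2262, 0.1781]
ee_rot: [-3.14, 0.104, -0.008]
wrist_force: [0.1, 0.3, -0.3]
opening: 0.0852
```

```bash
python3 - <<'E'
from h import *
s=observe();print(s["clock"],s["tool_pos"],s["ee_rot"],s["wrist_force"])
R=Rdown(-.061)
plan([.5241,.2285,.113],R)
E
```

```text
12.8167 [0.52498481 0.22621593 0.17811851] [-3.13960219  0.10400873 -0.00809864] [ 0.08797215  0.32767355 -0.3313938 ]
translation [-0.0014, -0.0022, 0.0651] delta_rot [-0.0004, -0.0051, -0.0052] rows 1.6 0.1
```

>>> carry_out:
  jaw: [0,0,0,0,0,0,0]
  translation:
    - [-0.001,-0.002,0.015]
    - [-0.001,-0.002,0.03]
    - [-0.001,-0.002,0.045]
    - [-0.001,-0.002,0.06]
    - [-0.001,-0.002,0.065]
    - [-0.001,-0.002,0.065]
    - [-0.001,-0.002,0.065]
  delta_rot:
    - [0,-0.005,-0.005]
    - [0,-0.005,-0.005]
    - [0,-0.005,-0.005]
    - [0,-0.005,-0.005]
    - [0,-0.005,-0.005]
    - [0,-0.005,-0.005]
    - [0,-0.005,-0.005]

```text
clock: 13.4
tool_pos: [0.5233, 0.2322, 0.1106]
ee_rot: [3.139, -0.085, -0.005]
wrist_force: [0.5, 0.2, -0.6]
opening: 0.0852
```

```bash
python3 - <<'E'
from h import *
s=observe();print(s["clock"],s["tool_pos"],s["ee_rot"],s["wrist_force"])
R=Rdown(-.061)
plan([.5241,.2285,.113],R)
im=snapshot("wrist");cv2.imwrite("pics/w11.png",im)
E
```

```text
13.4 [0.52332379 0.2321663  0.11057929] [ 3.13925224 -0.08538854 -0.0053531 ] [ 0.47667827  0.17311543 -0.59121131]
translation [0.001, 0.0036, -0.0024] delta_rot [0.0013, 0.0034, 0.0066] rows 0.1 0.1
```

View pics/w11.png

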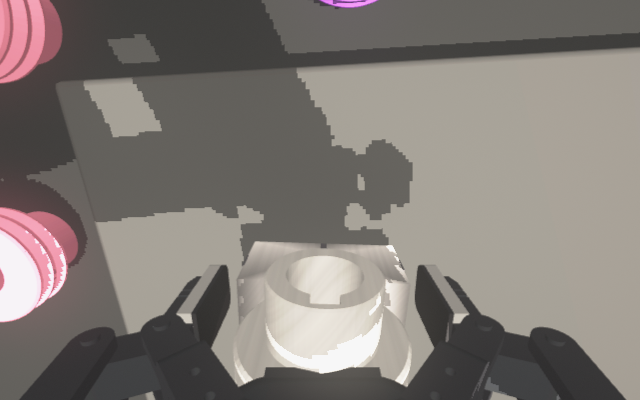

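>>> carry_out:
  jaw: [0,0,0,0,60,60]
  translation:
    - [0.001,0.0036,-0.0025]
    - [0.001,0.0036,-0.0025]
    - [0.001,0.0036,-0.0025]
    - [0.001,0.0036,-0.0025]
    - [0.001,0.0036,-0.0025]
    - [0.001,0.0036,-0.0025]
  delta_rot:
    - [0,0.003,0.006]
    - [0,0.003,0.006]
    - [0,0.003,0.006]
    - [0,0.003,0.006]
    - [0,0.003,0.006]
    - [0,0.003,0.006]

```text
clock: 13.95
tool_pos: [0.5242, 0.2279, 0.1134]
ee_rot: [3.139, -0.097, 0.0]
wrist_force: [-0.3, 0.4, -0.2]
opening: 0.0656
```

```bash
python3 - <<'E'
from h import *
s=observe();print(s["clock"],s["tool_pos"],s["ee_rot"],s["wrist_force"],s["opening"])
plan([.5241,.2285,.113],Rdown(-.061))
im=snapshot("wrist");cv2.imwrite("pics/w12.png",cv2.resize(im[230:400,200:440],None,fx=3,fy=3))
E
```

```text
13.95 [0.52421301 0.22786219 0.11341839] [ 3.13934166e+00 -9.66398916e-02  1.51209845e-04] [-0.26359145  0.40188211 -0.15707171] 0.0655796351617508
translation [-0.0002, -0.0006, 0.0004] delta_rot [0.0008, -0.0001, -0.0005] rows 0.0 0.0
```

View pics/w12.png

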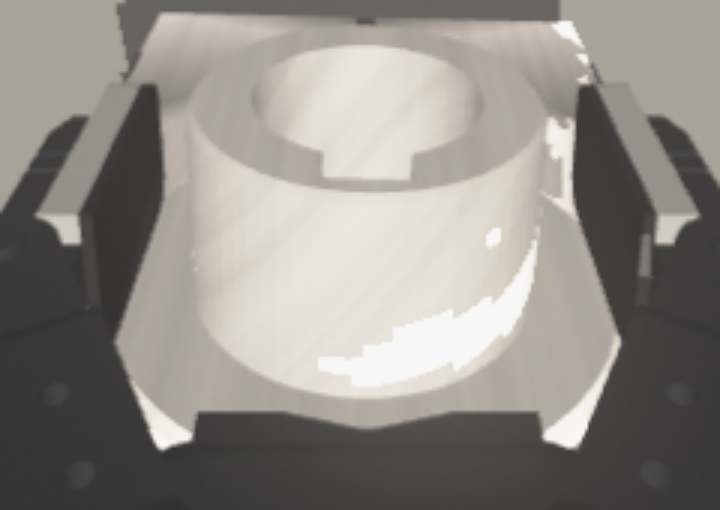

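>>> carry_out:
  jaw: [90,110,130,180,255,255,255,255]
  translation:
    - [0,0,0]
    - [0,0,0]
    - [0,0,0]
    - [0,0,0]
    - [0,0,0]
    - [0,0,0]
    - [0,0,0]
    - [0,0,0]
  delta_rot:
    - [0,0,0]
    - [0,0,0]
    - [0,0,0]
    - [0,0,0]
    - [0,0,0]
    - [0,0,0]
    - [0,0,0]
    - [0,0,0]

```text
clock: 14.67
tool_pos: [0.5238, 0.228, 0.1134]
ee_rot: [3.139, -0.097, -0.001]
wrist_force: [-4.2, 1.4, 5.3]
opening: 0.0504
```

```bash
python3 - <<'E'
from h import *
s=observe();print(s["clock"],s["tool_pos"],s["ee_rot"],s["wrist_force"],s["moment"],s["opening"])
np.save("grip.npy",np.r_[s["tool_pos"],s["ee_rot"]])
im=snapshot("wrist");cv2.imwrite("pics/w13.png",cv2.resize(im[230:400,200:440],None,fx=3,fy=3))
E
```

```text
14.6667 [0.5238268  0.22796797 0.11343634] [ 3.13920832e+00 -9.65196770e-02 -1.01240901e-03] [-4.24184872  1.36328913  5.26059009] [-0.03215317  0.51254069 -0.14185501] 0.05038183859927972
```

View pics/w13.png

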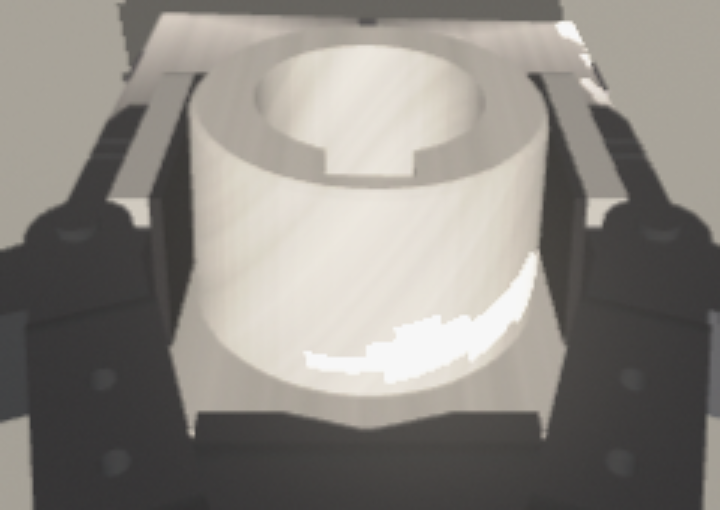

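>>> carry_out:
  jaw: [255,255,255,255,255,255]
  translation:
    - [0,0,-0.004]
    - [0,0,-0.015]
    - [0,0,-0.035]
    - [0,0,-0.05]
    - [0,0,-0.05]
    - [0,0,-0.05]
  delta_rot:
    - [0,0,0]
    - [0,0,0]
    - [0,0,0]
    - [0,0,0]
    - [0,0,0]
    - [0,0,0]

```text
clock: 15.22
tool_pos: [0.5246, 0.228, 0.164]
ee_rot: [3.14, -0.096, 0.003]
wrist_force: [-0.5, 0.2, -4.4]
opening: 0.0503
```

```bash
cat >> h.py <<'E'
PA=np.array([.5430,-.1295,.113]); YAW=.060
def ptarget(s_tip,th,yaw=YAW,dx=0,dz=0,L=.0457,g=.0166):
    # rim face at distance s_tip beyond the shoulder plane (y_sh along axis); returns TCP pos,R
    a,n,R=frame(th,yaw); sh=PA+a*(-.159+.1295)/a[1]
    ax=sh+a*(s_tip+L); return ax-g*n+np.array([dx,0,dz]),R
E
python3 - <<'E'
from h import *
s=observe();print(s["clock"],s["tool_pos"],s["ee_rot"],s["wrist_force"],s["moment"],s["opening"])
im=snapshot("wrist");cv2.imwrite("pics/w14.png",cv2.resize(im[230:400,200:440],None,fx=3,fy=3))
P,R=ptarget(.085+.03,-.349);print(P)
plan(P+np.array([0,0.1,.05]),Rdown(-.060))
plan(P,R)
E
```

```text
15.2167 [0.52463638 0.2280429  0.16397304] [ 3.13992805e+00 -9.64834674e-02  2.57912701e-03] [-0.52211378  0.15418963 -4.43763678] [ 0.07596786  0.01178088 -0.04956232] 0.05031910298958553
[0.55653038 0.00107044 0.09740073]
translation [0.0403, 0.1244, 0.0157] delta_rot [0.001, 0.0002, -0.0015] rows 3.2 0.0
translation [0.0465, 0.2242, 0.0658] delta_rot [0.0012, 0.3492, -0.0013] rows 5.7 2.8
```

View pics/w14.png

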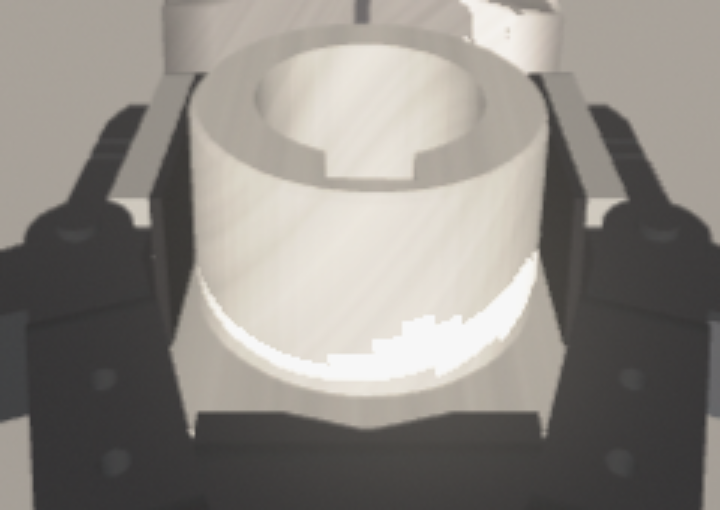

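```bash
python3 - <<'E'
import cv2,numpy as np
a=cv2.imread("pics/w13.png",0)[1::3,1::3];b=cv2.imread("pics/w14.png",0)[1::3,1::3]
for c in (100,112,122,132,145): print(c,"A",a[4:70,c].tolist());print(c,"B",b[4:70,c].tolist())
E
```

```text
100 A [100, 128, 148, 155, 161, 168, 166, 164, 162, 163, 164, 164, 165, 168, 204, 213, 213, 213, 212, 211, 210, 210, 210, 208, 208, 207, 205, 205, 204, 205, 206, 206, 207, 209, 209, 211, 213, 213, 214, 215, 215, 215, 216, 184, 170, 169, 169, 169, 169, 169, 169, 169, 169, 169, 169, 169, 206, 220, 223, 222, 223, 224, 223, 223, 222, 222]
100 B [176, 178, 178, 179, 181, 175, 166, 164, 165, 164, 166, 165, 166, 178, 206, 212, 211, 211, 210, 210, 209, 208, 207, 206, 205, 205, 204, 203, 203, 203, 205, 205, 206, 208, 209, 210, 211, 212, 213, 214, 214, 215, 215, 210, 179, 169, 170, 169, 170, 169, 169, 169, 169, 169, 169, 169, 169, 201, 219, 222, 221, 223, 223, 222, 222, 221]
112 A [100, 112, 133, 142, 151, 159, 160, 161, 161, 162, 161, 187, 215, 220, 220, 221, 222, 222, 224, 224, 225, 226, 226, 226, 227, 228, 228, 228, 228, 227, 226, 226, 227, 226, 226, 225, 224, 222, 222, 221, 221, 221, 221, 221, 221, 222, 222, 222, 221, 222, 222, 222, 223, 223, 183, 167, 167, 168, 205, 221, 223, 223, 225, 226, 227, 228]
112 B [179, 178, 178, 176, 165, 162, 162, 163, 162, 161, 162, 202, 217, 218, 219, 220, 22
[... 1566 characters left out ...]
, 223, 224, 225, 226, 226]
145 A [100, 100, 130, 152, 161, 167, 173, 167, 165, 165, 164, 164, 164, 165, 171, 201, 209, 210, 210, 208, 208, 206, 204, 204, 205, 207, 207, 209, 211, 211, 213, 214, 214, 214, 213, 213, 213, 214, 214, 213, 213, 212, 211, 212, 191, 171, 168, 169, 168, 169, 169, 169, 168, 168, 169, 169, 169, 197, 218, 222, 221, 222, 222, 222, 222, 222]
145 B [177, 181, 181, 180, 180, 179, 173, 167, 166, 166, 166, 166, 166, 166, 186, 205, 209, 208, 208, 206, 205, 203, 202, 202, 204, 205, 206, 208, 210, 211, 212, 213, 212, 212, 210, 212, 212, 213, 213, 212, 210, 210, 211, 211, 206, 176, 169, 169, 169, 169, 168, 169, 169, 169, 169, 169, 170, 169, 196, 218, 221, 221, 222, 221, 221, 220]
```

>>> carry_out:
  jaw: [255,255,255,255,255,255,255,255]
  translation:
    - [0.005,0.025,0]
    - [0.012,0.055,0]
    - [0.018,0.085,0]
    - [0.025,0.115,0.005]
    - [0.031,0.145,0.02]
    - [0.037,0.175,0.035]
    - [0.043,0.205,0.05]
    - [0.0465,0.2242,0.0658]
  delta_rot:
    - [-0.014,0.03,0]
    - [-0.014,0.08,0]
    - [-0.014,0.13,0]
    - [-0.014,0.18,0]
    - [-0.014,0.23,0]
    - [-0.014,0.28,0]
    - [-0.014,0.32,0]
    - [-0.014,0.349,0]

```text
clock: 15.93
tool_pos: [0.5552, -0.0009, 0.0961]
ee_rot: [3.067, -0.095, 0.539]
wrist_force: [0.4, 0.5, -5.1]
opening: 0.0505
```

>>> carry_out:
  jaw: [255,255,255]
  translation:
    - [0,0,0]
    - [0,0,0]
    - [0,0,0]
  delta_rot:
    - [0,0,0]
    - [0,0,0]
    - [0,0,0]

```text
clock: 16.18
tool_pos: [0.5565, 0.0013, 0.097]
ee_rot: [3.068, -0.095, 0.537]
wrist_force: [0.2, -0.0, -4.8]
opening: 0.0505
```

```bash
cat >> h.py <<'E'
PITCH=-.016
def ptarget2(s_tip,th=-.349,yaw=YAW,dx=0,dz=0,L=.0457,g=.0166):
    P,R=ptarget(s_tip,th,yaw,dx,dz,L,g); a,n,_=frame(th,yaw); ex=np.cross(a,[0,0,1.])
    return P,Ro.from_rotvec(ex*PITCH).as_matrix()@R
E
python3 - <<'E'
from h import *
s=observe();print(s["clock"],s["tool_pos"],s["ee_rot"],s["wrist_force"],s["moment"],s["opening"])
im=snapshot("wrist");cv2.imwrite("pics/w15.png",im)
im=snapshot("scene");cv2.imwrite("pics/s15.png",cv2.resize(im[190:300,190:350],None,fx=4.5,fy=4.5,interpolation=cv2.INTER_CUBIC))
im=snapshot("top");cv2.imwrite("pics/t15.png",cv2.resize(im[140:260,300:460],None,fx=4.5,fy=4.5,interpolation=cv2.INTER_CUBIC))
for d in (.115,.075): plan(*ptarget2(d))
E
```

```text
16.1833 [0.55646406 0.00129484 0.09703808] [ 3.06798195 -0.09473296  0.53734449] [ 0.24343849 -0.02913904 -4.82847364] [0.17621568 0.36038739 0.01008774] 0.05054716143595942
translation [-0.0011, 0.0011, 0.0005] delta_rot [-0.0005, -0.0009, -0.0029] rows 0.0 0.0
translation [-0.0012, 0.0411, 0.0011] delta_rot [-0.0005, -0.0009, -0.0029] rows 1.0 0.0
```

View pics/w15.png

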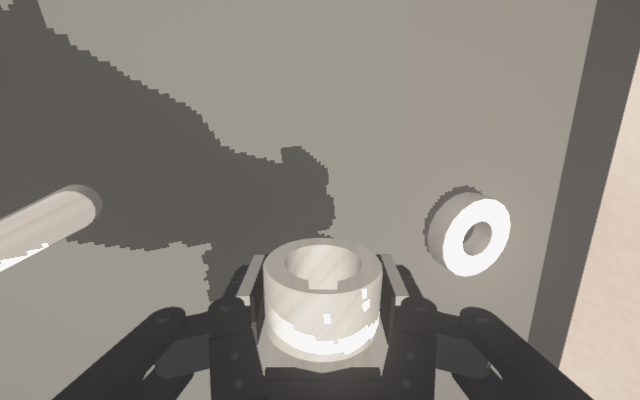

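View pics/s15.png

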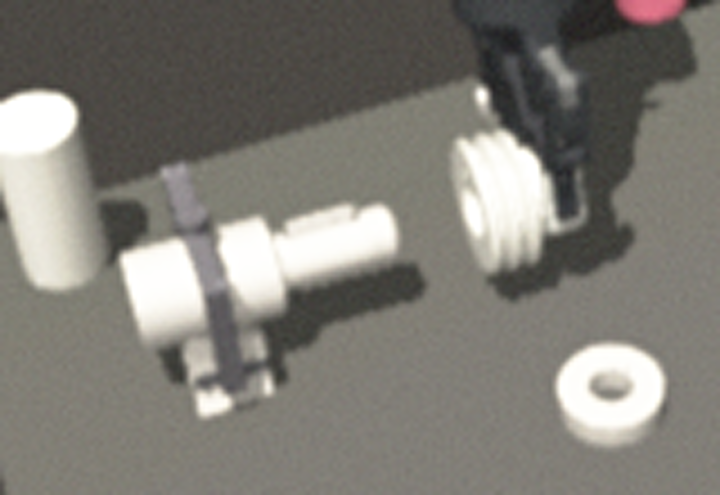

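View pics/t15.png

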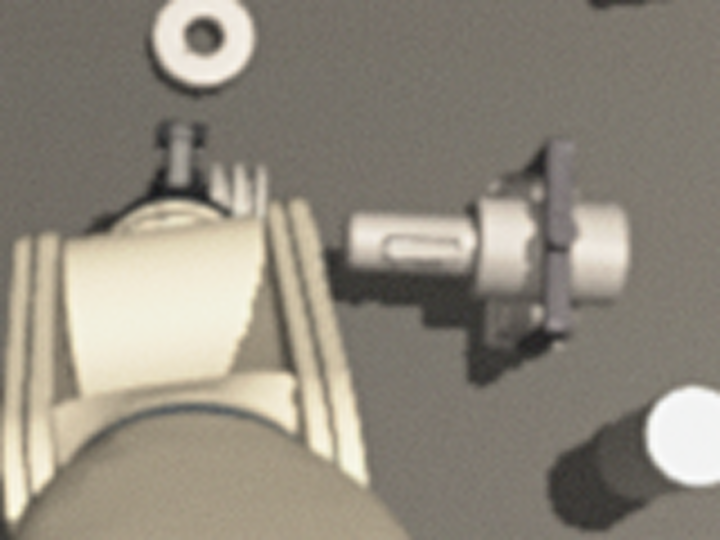

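>>> carry_out:
  jaw: [255,255,255,255,255,255]
  translation:
    - [-0.0012,0.01,0.0011]
    - [-0.0012,0.02,0.0011]
    - [-0.0012,0.03,0.0011]
    - [-0.0012,0.04,0.0011]
    - [-0.0012,0.041,0.0011]
    - [-0.0012,0.041,0.0011]
  delta_rot:
    - [0,0,-0.003]
    - [0,0,-0.003]
    - [0,0,-0.003]
    - [0,0,-0.003]
    - [0,0,-0.003]
    - [0,0,-0.003]

```text
clock: 16.83
tool_pos: [0.5539, -0.0394, 0.0974]
ee_rot: [3.067, -0.089, 0.541]
wrist_force: [0.8, 0.1, -4.5]
opening: 0.0502
```

```bash
python3 - <<'E'
from h import *
s=observe();print(s["clock"],s["tool_pos"],s["ee_rot"],s["wrist_force"],s["moment"],s["opening"])
im=snapshot("wrist");cv2.imwrite("pics/w16.png",cv2.resize(im[220:400,220:420],None,fx=3.5,fy=3.5,interpolation=cv2.INTER_CUBIC))
im=snapshot("scene");cv2.imwrite("pics/s16.png",cv2.resize(im[200:280,200:340],None,fx=5.5,fy=5.5,interpolation=cv2.INTER_CUBIC))
for d in (.075,.065): plan(*ptarget2(d))
E
```

```text
16.8333 [ 0.55388347 -0.03940042  0.09738018] [ 3.0669375  -0.08940613  0.54131425] [ 0.83243487  0.05692703 -4.47635346] [0.1545769  0.37393918 0.01017207] 0.050203487998719064
translation [0.0005, -0.0002, -0.0001] delta_rot [-0.0002, -0.0005, -0.0005] rows 0.0 0.0
translation [0.0004, 0.0098, 0.0001] delta_rot [-0.0002, -0.0005, -0.0005] rows 0.2 0.0
```

View pics/w16.png

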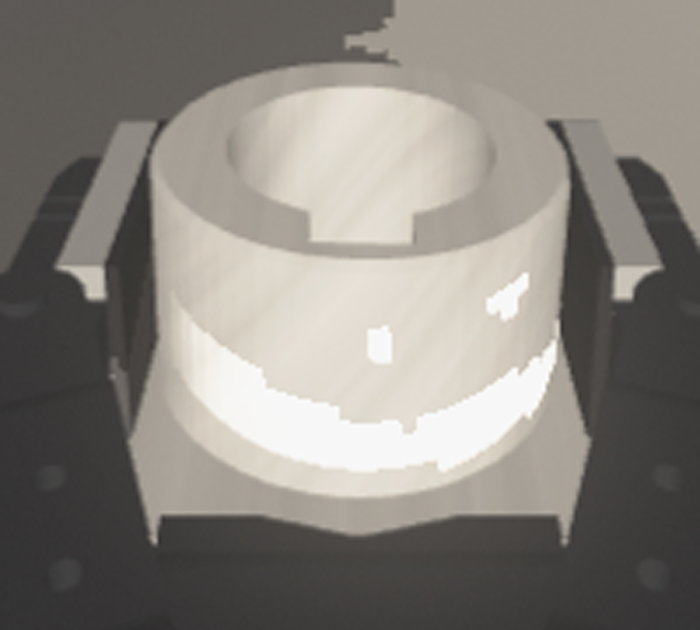

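View pics/s16.png

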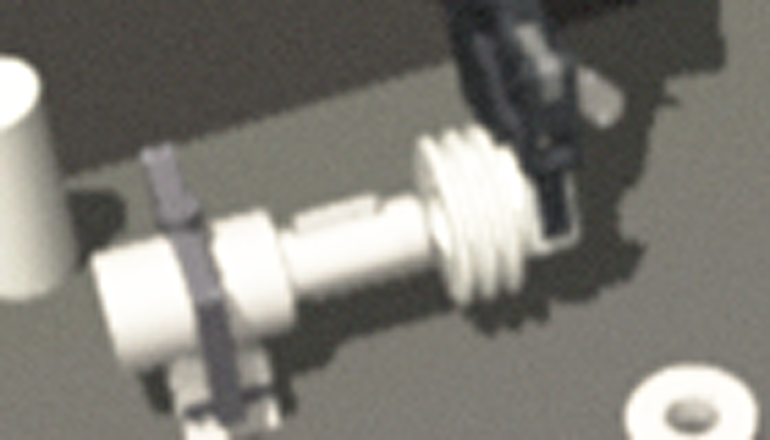

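>>> carry_out:
  jaw: [255,255,255,255]
  translation:
    - [0.0004,0.002,0]
    - [0.0004,0.004,0]
    - [0.0004,0.006,0]
    - [0.0004,0.006,0]
  delta_rot:
    - [0,0,0]
    - [0,0,0]
    - [0,0,0]
    - [0,0,0]

```text
clock: 17.27
tool_pos: [0.5535, -0.0458, 0.097]
ee_rot: [3.067, -0.089, 0.54]
wrist_force: [0.3, 0.7, -4.9]
opening: 0.0506
```

>>> carry_out:
  jaw: [255,255,255]
  translation:
    - [0,0.001,0]
    - [0,0.002,0]
    - [0,0.002,0]
  delta_rot:
    - [0,0,0]
    - [0,0,0]
    - [0,0,0]

```text
clock: 17.52
tool_pos: [0.5533, -0.0478, 0.097]
ee_rot: [3.067, -0.09, 0.54]
wrist_force: [0.1, -0.3, -3.8]
opening: 0.0502
```

>>> carry_out:
  jaw: [255,255,255]
  translation:
    - [0,0.001,0]
    - [0,0.002,0]
    - [0,0.002,0]
  delta_rot:
    - [0,0,0]
    - [0,0,0]
    - [0,0,0]

```text
clock: 17.77
tool_pos: [0.5535, -0.0498, 0.0973]
ee_rot: [3.067, -0.089, 0.541]
wrist_force: [1.1, 0.6, -3.3]
opening: 0.0503
```

>>> carry_out:
  jaw: [255,255,255]
  translation:
    - [0,0.001,0]
    - [0,0.002,0]
    - [0,0.002,0]
  delta_rot:
    - [0,0,0]
    - [0,0,0]
    - [0,0,0]

```text
clock: 18.02
tool_pos: [0.5533, -0.0518, 0.0973]
ee_rot: [3.067, -0.089, 0.541]
wrist_force: [0.4, -0.3, -4.7]
opening: 0.0506
```

```bash
python3 - <<'E'
from h import *
s=observe();print(s["clock"],s["tool_pos"],s["wrist_force"],s["moment"])
for d in (.065,.06): plan(*ptarget2(d))
E
```

```text
18.0167 [ 0.5533233  -0.05183773  0.09728603] [ 0.39462833 -0.31048475 -4.67940324] [0.09404581 0.20591089 0.02165892]
translation [0.0001, -0.003, -0.0001] delta_rot [0.0001, -0.0004, -0.0011] rows 0.1 0.0
translation [0.0001, 0.002, -0.0001] delta_rot [0.0001, -0.0004, -0.0011] rows 0.0 0.0
```

>>> carry_out:
  jaw: [255,255,255,255]
  translation:
    - [0,0.001,0]
    - [0,0.002,0]
    - [0,0.003,0]
    - [0,0.003,0]
  delta_rot:
    - [0,0,0]
    - [0,0,0]
    - [0,0,0]
    - [0,0,0]

```text
clock: 18.35
tool_pos: [0.5531, -0.0548, 0.0973]
ee_rot: [3.067, -0.089, 0.54]
wrist_force: [1.2, -0.6, -2.6]
opening: 0.0504
```

```bash
python3 - <<'E'
from h import *
s=observe();print(s["clock"],s["tool_pos"],s["wrist_force"],s["moment"])
im=snapshot("wrist");cv2.imwrite("pics/w17.png",cv2.resize(im[220:400,220:420],None,fx=3.5,fy=3.5,interpolation=cv2.INTER_CUBIC))
im=snapshot("scene");cv2.imwrite("pics/s17.png",cv2.resize(im[200:280,200:340],None,fx=5.5,fy=5.5,interpolation=cv2.INTER_CUBIC))
im=snapshot("top");cv2.imwrite("pics/t17.png",cv2.resize(im[150:240,330:450],None,fx=6,fy=6,interpolation=cv2.INTER_CUBIC))
E
```

```text
18.35 [ 0.55308812 -0.05483766  0.09729361] [ 1.15371317 -0.60489729 -2.6240926 ] [0.03670199 0.13525577 0.06939032]
```

View pics/w17.png

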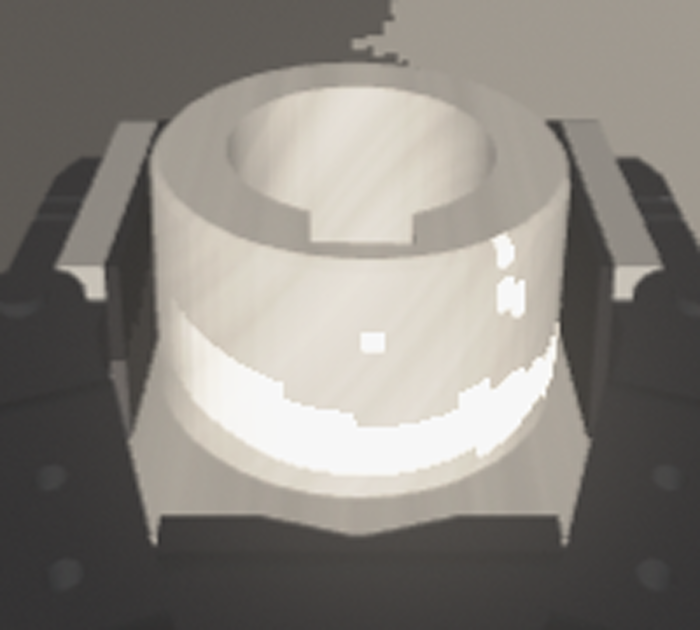

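View pics/s17.png

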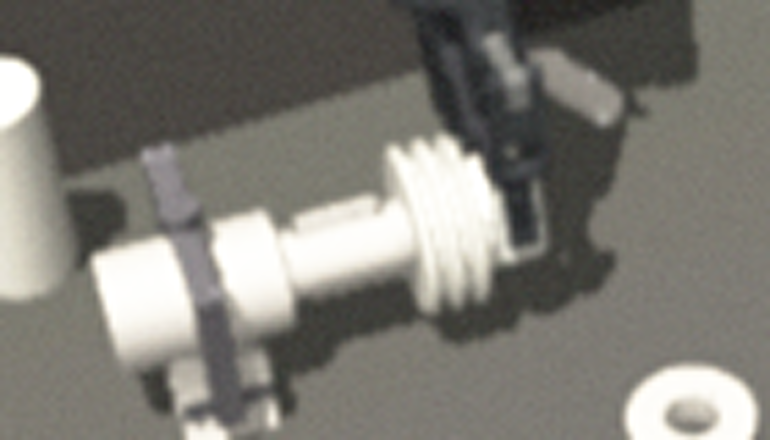

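View pics/t17.png

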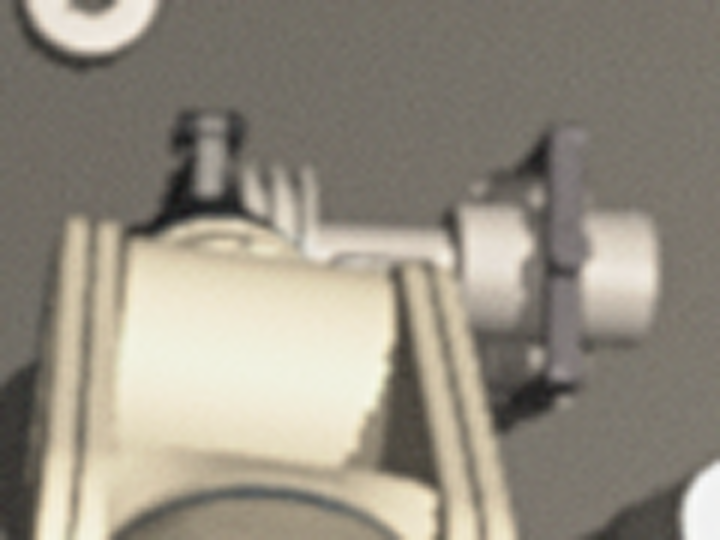

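>>> carry_out:
  jaw: [255,255,255]
  translation:
    - [0.0005,0,-0.0007]
    - [0.0005,0,-0.0007]
    - [0.0005,0,-0.0007]
  delta_rot:
    - [0,0,0]
    - [0,0,0]
    - [0,0,0]

```text
clock: 18.75
tool_pos: [0.553, -0.0546, 0.0979]
ee_rot: [3.067, -0.089, 0.539]
wrist_force: [2.0, -0.3, -5.1]
opening: 0.0504
```

>>> carry_out:
  jaw: [255,255,255]
  translation:
    - [0,0.001,0]
    - [0,0.002,0]
    - [0,0.002,0]
  delta_rot:
    - [0,0,0]
    - [0,0,0]
    - [0,0,0]

```text
clock: 19.0
tool_pos: [0.5529, -0.0567, 0.098]
ee_rot: [3.067, -0.089, 0.539]
wrist_force: [1.6, 0.4, -5.3]
opening: 0.0504
```

>>> carry_out:
  jaw: [255,255,255]
  translation:
    - [0,0.001,0]
    - [0,0.002,0]
    - [0,0.002,0]
  delta_rot:
    - [0,0,0]
    - [0,0,0]
    - [0,0,0]

```text
clock: 19.25
tool_pos: [0.5527, -0.0588, 0.098]
ee_rot: [3.067, -0.09, 0.539]
wrist_force: [1.0, -0.0, -5.4]
opening: 0.05
```

```bash
python3 - <<'E'
from h import *
s=observe();print(s["clock"],s["tool_pos"],s["wrist_force"],s["moment"])
for d in (.06,.055): plan(*ptarget2(d))
E
```

```text
19.25 [ 0.55274209 -0.05877022  0.09800094] [ 0.97961938 -0.01003757 -5.39165592] [0.13378366 0.24134508 0.01614797]
translation [-0.0, -0.005, 0.0006] delta_rot [0.0, 0.0004, -0.0012] rows 0.1 0.0
translation [-0.0, 0.0, 0.0006] delta_rot [0.0, 0.0004, -0.0012] rows 0.0 0.0
```

>>> carry_out:
  jaw: [255,255,255]
  translation:
    - [0,0.001,0]
    - [0,0.002,0]
    - [0,0.002,0]
  delta_rot:
    - [0,0,0]
    - [0,0,0]
    - [0,0,0]

```text
clock: 19.5
tool_pos: [0.5526, -0.0608, 0.0981]
ee_rot: [3.067, -0.09, 0.539]
wrist_force: [1.0, -0.4, -5.3]
opening: 0.0505
```

>>> carry_out:
  jaw: [255,255,255]
  translation:
    - [0,0.001,0]
    - [0,0.002,0]
    - [0,0.002,0]
  delta_rot:
    - [0,0,0]
    - [0,0,0]
    - [0,0,0]

```text
clock: 19.75
tool_pos: [0.5525, -0.0628, 0.0981]
ee_rot: [3.067, -0.09, 0.539]
wrist_force: [1.4, -0.2, -4.7]
opening: 0.0503
```

>>> carry_out:
  jaw: [255,255,255]
  translation:
    - [0,0.001,0]
    - [0,0.0015,0]
    - [0,0.0015,0]
  delta_rot:
    - [0,0,0]
    - [0,0,0]
    - [0,0,0]

```text
clock: 20.0
tool_pos: [0.5525, -0.0642, 0.0981]
ee_rot: [3.067, -0.09, 0.54]
wrist_force: [0.7, -0.7, -4.9]
opening: 0.0506
```

>>> carry_out:
  jaw: [255,255,255]
  translation:
    - [0,0.001,0]
    - [0,0.002,0]
    - [0,0.002,0]
  delta_rot:
    - [0,0,0]
    - [0,0,0]
    - [0,0,0]

```text
clock: 20.25
tool_pos: [0.5523, -0.0663, 0.0981]
ee_rot: [3.067, -0.089, 0.54]
wrist_force: [1.0, 0.7, -4.8]
opening: 0.0504
```

>>> carry_out:
  jaw: [255,255,255]
  translation:
    - [0,0.001,0]
    - [0,0.002,0]
    - [0,0.002,0]
  delta_rot:
    - [0,0,0]
    - [0,0,0]
    - [0,0,0]

```text
clock: 20.5
tool_pos: [0.5522, -0.0682, 0.0982]
ee_rot: [3.067, -0.089, 0.54]
wrist_force: [-0.6, -1.0, -5.2]
opening: 0.0503
```

```bash
python3 - <<'E'
from h import *
s=observe();print(s["clock"],s["tool_pos"],s["wrist_force"],s["moment"])
im=snapshot("wrist");cv2.imwrite("pics/w18.png",cv2.resize(im[220:400,220:420],None,fx=3.5,fy=3.5,interpolation=cv2.INTER_CUBIC))
im=snapshot("scene");cv2.imwrite("pics/s18.png",cv2.resize(im[200:280,200:340],None,fx=5.5,fy=5.5,interpolation=cv2.INTER_CUBIC))
for d in (.05,.045): plan(*ptarget2(d))
E
```

```text
20.5 [ 0.55222287 -0.06823513  0.09817866] [-0.63265684 -1.02716311 -5.24822292] [0.17521626 0.29791755 0.05074525]
translation [-0.0001, -0.0044, 0.0007] delta_rot [0.0001, 0.0003, -0.0012] rows 0.1 0.0
translation [-0.0001, 0.0006, 0.0008] delta_rot [0.0001, 0.0003, -0.0012] rows 0.0 0.0
```

View pics/w18.png

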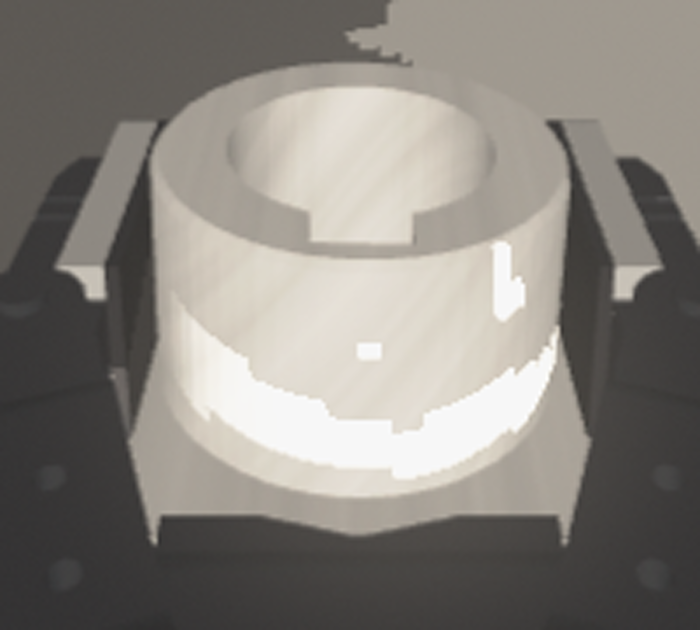

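View pics/s18.png

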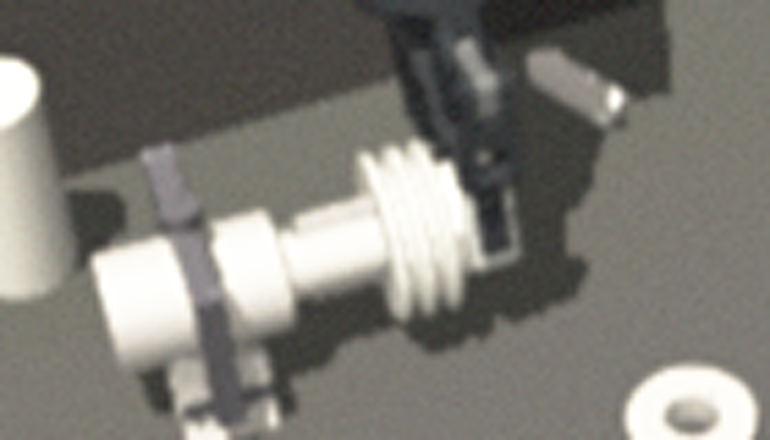

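>>> carry_out:
  jaw: [255,255,255,255]
  translation:
    - [0,0.001,0]
    - [0,0.002,0]
    - [0,0.003,0]
    - [0,0.003,0]
  delta_rot:
    - [0,0,0]
    - [0,0,0]
    - [0,0,0]
    - [0,0,0]

```text
clock: 20.93
tool_pos: [0.5521, -0.0713, 0.0982]
ee_rot: [3.067, -0.09, 0.54]
wrist_force: [0.3, 0.3, -4.0]
opening: 0.0504
```

>>> carry_out:
  jaw: [255,255,255,255]
  translation:
    - [0,0.001,0]
    - [0,0.002,0]
    - [0,0.003,0]
    - [0,0.003,0]
  delta_rot:
    - [0,0,0]
    - [0,0,0]
    - [0,0,0]
    - [0,0,0]

```text
clock: 21.27
tool_pos: [0.5519, -0.0743, 0.0983]
ee_rot: [3.067, -0.09, 0.54]
wrist_force: [0.2, 0.7, -4.3]
opening: 0.0505
```

>>> carry_out:
  jaw: [255,255,255,255]
  translation:
    - [0,0.001,0]
    - [0,0.002,0]
    - [0,0.003,0]
    - [0,0.003,0]
  delta_rot:
    - [0,0,0]
    - [0,0,0]
    - [0,0,0]
    - [0,0,0]

```text
clock: 21.6
tool_pos: [0.5517, -0.0772, 0.0984]
ee_rot: [3.067, -0.09, 0.54]
wrist_force: [-0.2, -0.6, -5.0]
opening: 0.0503
```

```bash
python3 - <<'E'
from h import *
s=observe();print(s["clock"],s["tool_pos"],s["wrist_force"],s["moment"])
for d in (.04,.035): plan(*ptarget2(d))
E
```

```text
21.6 [ 0.55174375 -0.07724809  0.09837179] [-0.24613773 -0.6067483  -4.9999653 ] [ 0.11882117  0.35030416 -0.01725455]
translation [-0.0002, -0.0035, 0.0009] delta_rot [0.0001, 0.0001, -0.0012] rows 0.1 0.0
translation [-0.0003, 0.0015, 0.001] delta_rot [0.0001, 0.0001, -0.0012] rows 0.0 0.0
```

>>> carry_out:
  jaw: [255,255,255,255]
  translation:
    - [0,0.001,0.0001]
    - [0,0.002,0.0002]
    - [0,0.003,0.0002]
    - [0,0.003,0.0002]
  delta_rot:
    - [0,0,0]
    - [0,0,0]
    - [0,0,0]
    - [0,0,0]

```text
clock: 21.93
tool_pos: [0.5516, -0.0803, 0.0982]
ee_rot: [3.067, -0.09, 0.54]
wrist_force: [0.8, 0.2, -5.1]
opening: 0.0503
```

>>> carry_out:
  jaw: [255,255,255,255]
  translation:
    - [0,0.001,0.0001]
    - [0,0.002,0.0002]
    - [0,0.003,0.0002]
    - [0,0.003,0.0002]
  delta_rot:
    - [0,0,0]
    - [0,0,0]
    - [0,0,0]
    - [0,0,0]

```text
clock: 22.27
tool_pos: [0.5515, -0.0832, 0.0981]
ee_rot: [3.067, -0.09, 0.54]
wrist_force: [0.5, -0.0, -5.0]
opening: 0.0504
```

>>> carry_out:
  jaw: [255,255,255,255]
  translation:
    - [0,0.001,0.0001]
    - [0,0.002,0.0002]
    - [0,0.003,0.0002]
    - [0,0.003,0.0002]
  delta_rot:
    - [0,0,0]
    - [0,0,0]
    - [0,0,0]
    - [0,0,0]

```text
clock: 22.6
tool_pos: [0.5514, -0.0863, 0.0979]
ee_rot: [3.067, -0.09, 0.54]
wrist_force: [0.3, -0.5, -4.5]
opening: 0.0503
```

```bash
python3 - <<'E'
from h import *
s=observe();print(s["clock"],s["tool_pos"],s["wrist_force"],s["moment"])
im=snapshot("scene");cv2.imwrite("pics/s19.png",cv2.resize(im[200:280,200:340],None,fx=5.5,fy=5.5,interpolation=cv2.INTER_CUBIC))
for d in (.025,): plan(*ptarget2(d))
E
```

```text
22.6 [ 0.55140329 -0.08626526  0.09792832] [ 0.33680513 -0.50203388 -4.53835021] [0.11125806 0.43774462 0.00902231]
translation [-0.0003, 0.0026, 0.0005] delta_rot [0.0001, 0.0001, -0.0012] rows 0.1 0.0
```

View pics/s19.png

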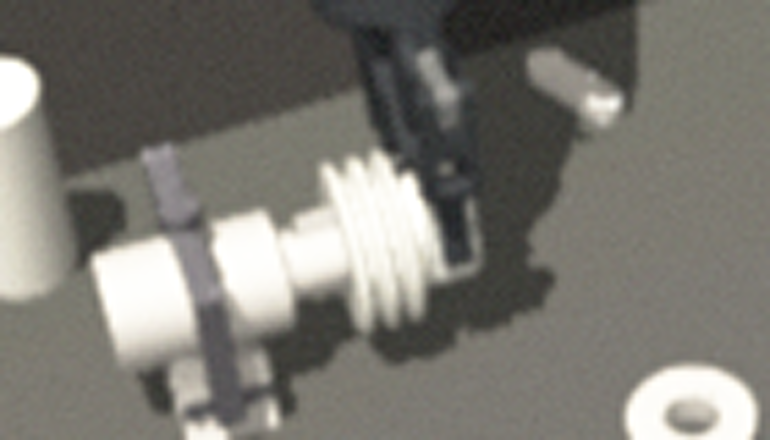

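>>> carry_out:
  jaw: [255,255,255,255]
  translation:
    - [0,0.001,0]
    - [0,0.002,0.0001]
    - [0,0.003,0.0001]
    - [0,0.003,0.0001]
  delta_rot:
    - [0,0,0]
    - [0,0,0]
    - [0,0,0]
    - [0,0,0]

```text
clock: 22.98
tool_pos: [0.5512, -0.0893, 0.0979]
ee_rot: [3.067, -0.089, 0.54]
wrist_force: [-0.2, -0.4, -4.0]
opening: 0.0501
```

>>> carry_out:
  jaw: [255,255,255,255]
  translation:
    - [0,0.001,0]
    - [0,0.002,0.0001]
    - [0,0.003,0.0001]
    - [0,0.003,0.0001]
  delta_rot:
    - [0,0,0]
    - [0,0,0]
    - [0,0,0]
    - [0,0,0]

```text
clock: 23.32
tool_pos: [0.5511, -0.0923, 0.0978]
ee_rot: [3.067, -0.09, 0.54]
wrist_force: [-0.6, -0.3, -4.5]
opening: 0.0506
```

>>> carry_out:
  jaw: [255,255,255,255]
  translation:
    - [0,0.001,0]
    - [0,0.002,0.0001]
    - [0,0.003,0.0001]
    - [0,0.003,0.0001]
  delta_rot:
    - [0,0,0]
    - [0,0,0]
    - [0,0,0]
    - [0,0,0]

```text
clock: 23.65
tool_pos: [0.551, -0.0953, 0.0978]
ee_rot: [3.067, -0.09, 0.54]
wrist_force: [-0.5, -0.7, -4.4]
opening: 0.0503
```

>>> carry_out:
  jaw: [255,255,255,255]
  translation:
    - [0,0.001,0]
    - [0,0.002,0.0001]
    - [0,0.003,0.0001]
    - [0,0.003,0.0001]
  delta_rot:
    - [0,0,0]
    - [0,0,0]
    - [0,0,0]
    - [0,0,0]

```text
clock: 23.98
tool_pos: [0.5508, -0.0983, 0.0977]
ee_rot: [3.067, -0.09, 0.54]
wrist_force: [0.8, 0.5, -4.1]
opening: 0.0504
```

>>> carry_out:
  jaw: [255,255,255,255]
  translation:
    - [0,0.001,0]
    - [0,0.002,0.0001]
    - [0,0.003,0.0001]
    - [0,0.003,0.0001]
  delta_rot:
    - [0,0,0]
    - [0,0,0]
    - [0,0,0]
    - [0,0,0]

```text
clock: 24.32
tool_pos: [0.5506, -0.1013, 0.0977]
ee_rot: [3.067, -0.09, 0.54]
wrist_force: [-0.2, -0.4, -4.0]
opening: 0.0503
```

```bash
python3 - <<'E'
from h import *
s=observe();print(s["clock"],s["tool_pos"],s["wrist_force"],s["moment"])
im=snapshot("scene");cv2.imwrite("pics/s20.png",cv2.resize(im[200:280,200:340],None,fx=5.5,fy=5.5,interpolation=cv2.INTER_CUBIC))
for d in (.01,): plan(*ptarget2(d))
E
```

```text
24.3167 [ 0.55064669 -0.10126804  0.097691  ] [-0.20991356 -0.36311525 -4.044978  ] [ 0.14071482  0.39437722 -0.09958397]
translation [-0.0003, 0.0026, 0.0002] delta_rot [0.0001, 0.0002, -0.0012] rows 0.1 0.0
```

View pics/s20.png

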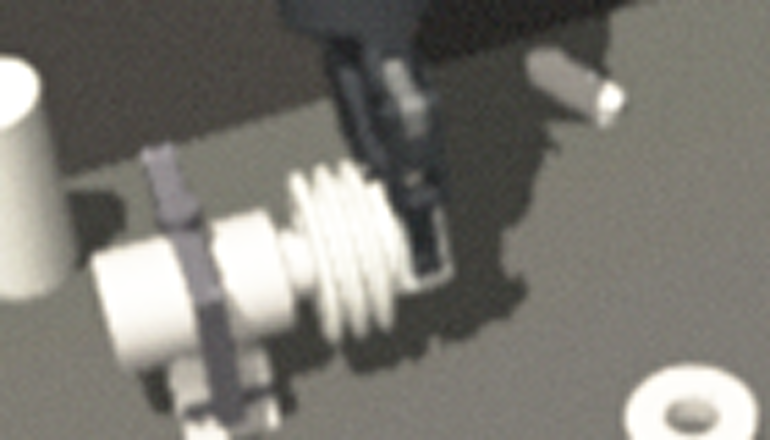

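Still sliding freely, with roughly 12 mm to go. I'll continue towards the shoulder, with smaller steps at the end.

>>> carry_out:
  jaw: [255,255,255,255]
  translation:
    - [0,0.001,0]
    - [0,0.002,0.0001]
    - [0,0.003,0.0001]
    - [0,0.003,0.0001]
  delta_rot:
    - [0,0,0]
    - [0,0,0]
    - [0,0,0]
    - [0,0,0]

```text
clock: 24.7
tool_pos: [0.5503, -0.1042, 0.0976]
ee_rot: [3.067, -0.09, 0.539]
wrist_force: [-1.6, -0.4, -3.8]
opening: 0.051
```

>>> carry_out:
  jaw: [255,255,255,255]
  translation:
    - [0,0.001,0]
    - [0,0.002,0.0001]
    - [0,0.003,0.0001]
    - [0,0.003,0.0001]
  delta_rot:
    - [0,0,0]
    - [0,0,0]
    - [0,0,0]
    - [0,0,0]

```text
clock: 25.03
tool_pos: [0.5501, -0.1072, 0.0975]
ee_rot: [3.067, -0.09, 0.539]
wrist_force: [-3.2, 0.4, -2.4]
opening: 0.0503
```

>>> carry_out:
  jaw: [255,255,255]
  translation:
    - [0,0.001,0]
    - [0,0.002,0.0001]
    - [0,0.002,0.0001]
  delta_rot:
    - [0,0,0]
    - [0,0,0]
    - [0,0,0]

```text
clock: 25.28
tool_pos: [0.55, -0.1091, 0.0974]
ee_rot: [3.067, -0.089, 0.539]
wrist_force: [-2.6, 0.6, -2.9]
opening: 0.0503
```

>>> carry_out:
  jaw: [255,255,255]
  translation:
    - [0,0.001,0]
    - [0,0.0015,0]
    - [0,0.0015,0]
  delta_rot:
    - [0,0,0]
    - [0,0,0]
    - [0,0,0]

```text
clock: 25.53
tool_pos: [0.5499, -0.1106, 0.0975]
ee_rot: [3.067, -0.089, 0.539]
wrist_force: [-2.9, 1.7, -2.4]
opening: 0.0503
```

>>> carry_out:
  jaw: [255,255,255]
  translation:
    - [-0.0003,0,-0.0004]
    - [-0.0003,0,-0.0004]
    - [-0.0003,0,-0.0004]
  delta_rot:
    - [0,0,0]
    - [0,0,0]
    - [0,0,0]

```text
clock: 25.78
tool_pos: [0.5502, -0.1108, 0.098]
ee_rot: [3.067, -0.09, 0.541]
wrist_force: [-0.3, -0.7, -4.4]
opening: 0.0506
```

>>> carry_out:
  jaw: [255,255,255]
  translation:
    - [0,0.001,0]
    - [0,0.0015,0]
    - [0,0.0015,0]
  delta_rot:
    - [0,0,0]
    - [0,0,0]
    - [0,0,0]

```text
clock: 26.03
tool_pos: [0.5499, -0.1123, 0.098]
ee_rot: [3.067, -0.09, 0.541]
wrist_force: [-0.5, -0.4, -4.1]
opening: 0.0506
```

>>> carry_out:
  jaw: [255,255,255]
  translation:
    - [0,0.001,0]
    - [0,0.001,0]
    - [0,0.001,0]
  delta_rot:
    - [0,0,0]
    - [0,0,0]
    - [0,0,0]

```text
clock: 26.28
tool_pos: [0.5497, -0.1132, 0.0979]
ee_rot: [3.067, -0.09, 0.54]
wrist_force: [-0.6, -0.5, -4.3]
opening: 0.0506
```

```bash
python3 - <<'E'
from h import *
s=observe();print(s["clock"],s["tool_pos"],s["wrist_force"],s["moment"])
im=snapshot("scene");cv2.imwrite("pics/s21.png",cv2.resize(im[200:280,200:340],None,fx=5.5,fy=5.5,interpolation=cv2.INTER_CUBIC))
plan(*ptarget2(0))
E
```

```text
26.2833 [ 0.54965006 -0.11316021  0.09788627] [-0.55307036 -0.54997626 -4.34470001] [ 0.15226189  0.35603471 -0.04337422]
translation [-0.0001, 0.0006, 0.0005] delta_rot [0.0, 0.0001, -0.0011] rows 0.0 0.0
```

View pics/s21.png

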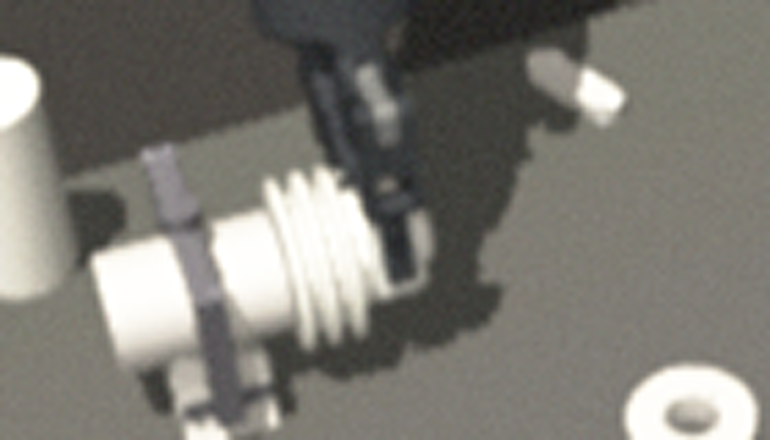

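Nearly home. I'll go in 1 mm steps until I feel the shoulder.

>>> carry_out:
  jaw: [255,255,255]
  translation:
    - [0,0.0005,0]
    - [0,0.001,0]
    - [0,0.001,0]
  delta_rot:
    - [0,0,0]
    - [0,0,0]
    - [0,0,0]

```text
clock: 26.58
tool_pos: [0.5496, -0.1141, 0.0979]
ee_rot: [3.067, -0.089, 0.54]
wrist_force: [-0.1, -0.7, -4.7]
opening: 0.0507
```

>>> carry_out:
  jaw: [255,255,255]
  translation:
    - [0,0.0005,0]
    - [0,0.001,0]
    - [0,0.001,0]
  delta_rot:
    - [0,0,0]
    - [0,0,0]
    - [0,0,0]

```text
clock: 26.83
tool_pos: [0.5495, -0.1151, 0.0979]
ee_rot: [3.067, -0.089, 0.54]
wrist_force: [0.7, -0.1, -4.4]
opening: 0.0503
```

>>> carry_out:
  jaw: [255,255,255]
  translation:
    - [0,0.0005,0]
    - [0,0.001,0]
    - [0,0.001,0]
  delta_rot:
    - [0,0,0]
    - [0,0,0]
    - [0,0,0]

```text
clock: 27.08
tool_pos: [0.5494, -0.1157, 0.0979]
ee_rot: [3.068, -0.089, 0.539]
wrist_force: [0.0, 4.2, -3.6]
opening: 0.0504
```

>>> carry_out:
  jaw: [255,255,255]
  translation:
    - [0,0.0005,0]
    - [0,0.001,0]
    - [0,0.001,0]
  delta_rot:
    - [0,0,0]
    - [0,0,0]
    - [0,0,0]

```text
clock: 27.33
tool_pos: [0.5492, -0.1158, 0.0979]
ee_rot: [3.069, -0.087, 0.539]
wrist_force: [1.1, 10.9, -1.3]
opening: 0.0508
```

```bash
python3 - <<'E'
from h import *
s=observe();print(s["clock"],s["tool_pos"],s["wrist_force"],s["moment"])
im=snapshot("scene");cv2.imwrite("pics/s22.png",cv2.resize(im[200:280,200:340],None,fx=5.5,fy=5.5,interpolation=cv2.INTER_CUBIC))
im=snapshot("top");cv2.imwrite("pics/t22.png",cv2.resize(im[150:240,330:450],None,fx=6,fy=6,interpolation=cv2.INTER_CUBIC))
E
```

```text
27.3333 [ 0.54920362 -0.11577922  0.09792981] [ 1.06611296 10.91677421 -1.26716279] [1.78157802 0.04229688 0.94302221]
```

View pics/s22.png

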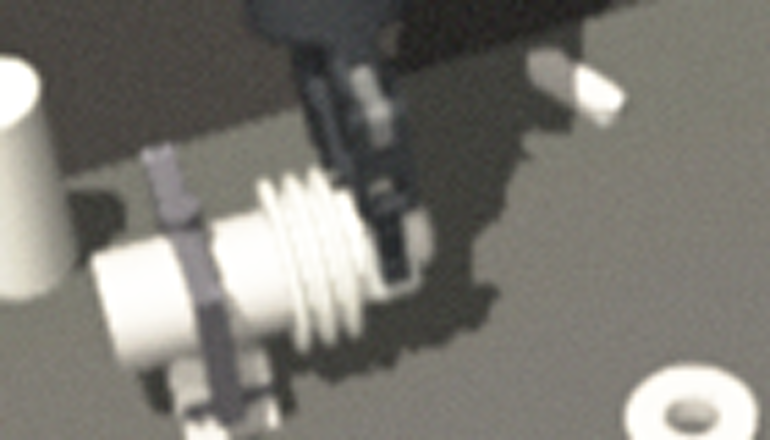

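View pics/t22.png

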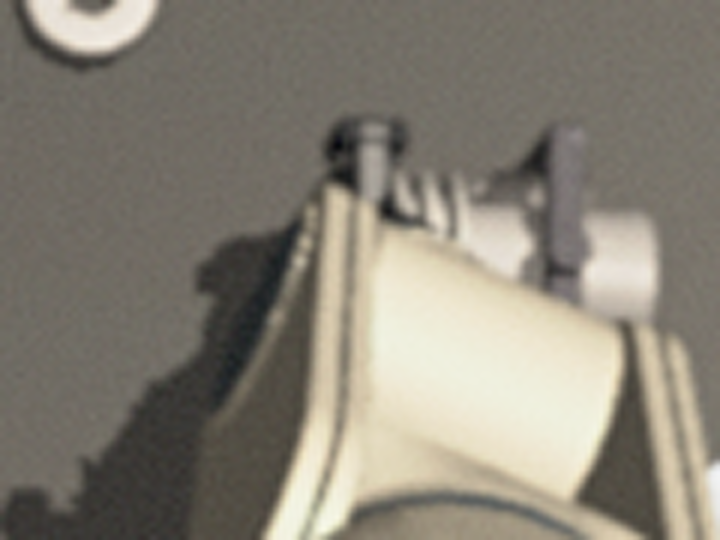

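Hard stop at the shoulder: 10.9 N, with the rim against the clamped part in the view. I'll ease off and open the fingers.

>>> carry_out:
  jaw: [255,255,200,120,80,60,60]
  translation:
    - [0,-0.0008,0]
    - [0,-0.0011,0]
    - [0,-0.0011,0]
    - [0,-0.0011,0]
    - [0,-0.0011,0]
    - [0,-0.0011,0]
    - [0,-0.0011,0]
  delta_rot:
    - [0,0,0]
    - [0,0,0]
    - [0,0,0]
    - [0,0,0]
    - [0,0,0]
    - [0,0,0]
    - [0,0,0]

```text
clock: 28.02
tool_pos: [0.5501, -0.1165, 0.0984]
ee_rot: [3.066, -0.09, 0.542]
wrist_force: [0.2, -1.8, 1.1]
opening: 0.0655
```

```bash
python3 - <<'E'
from h import *
s=observe();print(s["clock"],s["tool_pos"],s["wrist_force"],s["moment"],s["opening"])
im=snapshot("wrist");cv2.imwrite("pics/w23.png",cv2.resize(im[200:400,200:440],None,fx=3,fy=3,interpolation=cv2.INTER_CUBIC))
E
```

```text
28.0167 [ 0.55011695 -0.11650889  0.09844751] [ 0.23735223 -1.80839546  1.0751354 ] [0.03504918 0.16761823 0.0228611 ] 0.06553274538269267
```

View pics/w23.png

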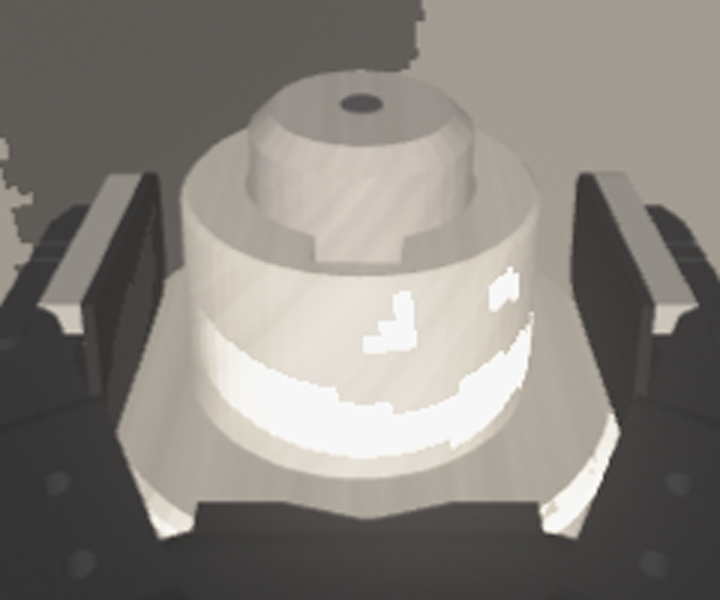

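>>> carry_out:
  jaw: [50,40,40,40,40,40,40]
  translation:
    - [0,0,-0.002]
    - [0,0,-0.01]
    - [0,0,-0.03]
    - [0,0,-0.055]
    - [0,0,-0.08]
    - [0,0,-0.085]
    - [0,0,-0.085]
  delta_rot:
    - [0,0,0]
    - [0,0,0]
    - [0,0,0]
    - [0,0,0]
    - [0,0,0]
    - [0,0,0]
    - [0,0,0]

```text
clock: 28.65
tool_pos: [0.5212, -0.1133, 0.1802]
ee_rot: [3.065, -0.089, 0.546]
wrist_force: [-0.1, -0.4, 0.8]
opening: 0.0721
```

```bash
python3 - <<'E'
from h import *
s=observe();print(s["clock"],s["tool_pos"],s["wrist_force"],s["opening"])
im=snapshot("wrist");cv2.imwrite("pics/w24r.png",im);np.save("w24.npy",np.r_[s["tool_pos"],s["ee_rot"]])
cv2.imwrite("pics/w24.png",cv2.resize(im[140:330,240:410],None,fx=4,fy=3.15,interpolation=cv2.INTER_CUBIC))
im=snapshot("scene");cv2.imwrite("pics/s24.png",cv2.resize(im[190:300,190:340],None,fx=5,fy=5,interpolation=cv2.INTER_CUBIC))
E
```

```text
28.65 [ 0.5211674  -0.11326266  0.18016129] [-0.0797202  -0.36523904  0.83436094] 0.07210406799001955
```

View pics/w24.png

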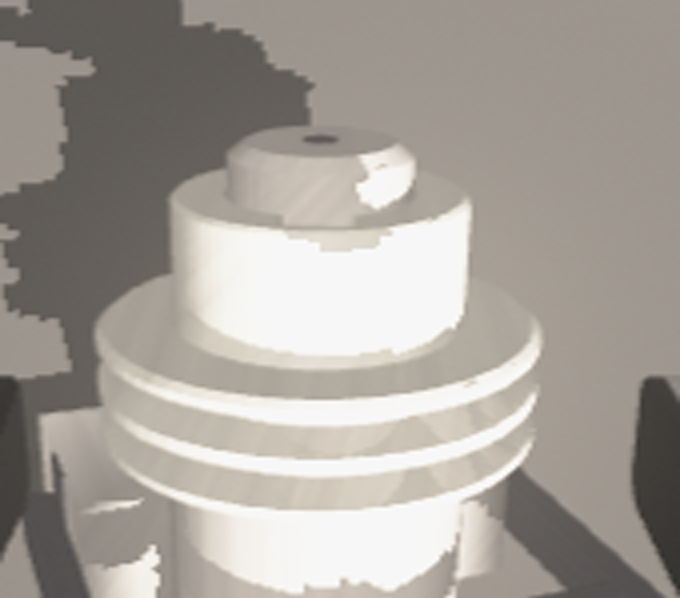

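View pics/s24.png

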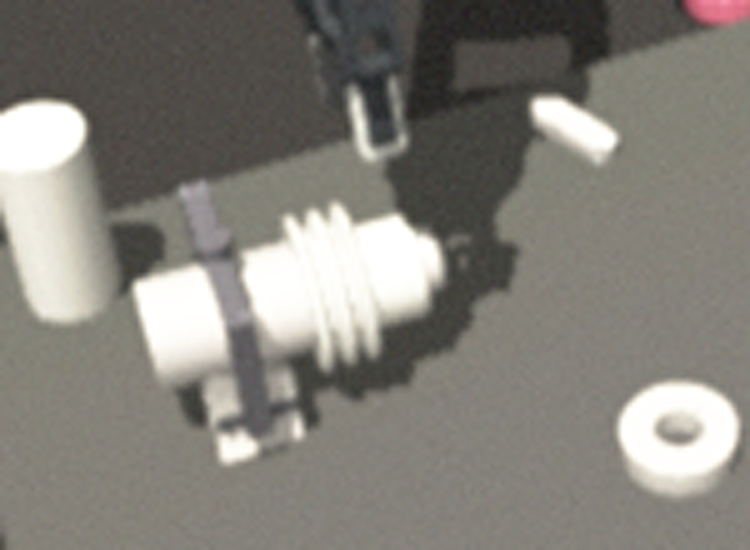

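```bash
python3 - <<'E'
from h import *
v=np.load("w24.npy");C=cam("wrist",dict(tool_pos=v[:3],ee_rot=v[3:]))
a=np.array([np.sin(.06),np.cos(.06),0]);p=np.array([.5430,-.1295,.113])
f=lambda z:(240+(z[0]+.5)/4-.5,140+(z[1]+.5)/3.15-.5)
for n,z,r in [("tip face r13",(320,156),.013),("boss face r26",(320,231),.026),("rim boss-side r40",(325,400),.04),("rim face r40",(325,511),.04)]:
    for dz in (0,-.0008):
        X,th,s_=oncyl(C,f(z),p+[0,0,dz],a,r);print(n,dz,X.round(4),"from tip-ref", (s_+.0295)*1e3)
X,_,s_=0,0,0
E
```

```text
tip face r13 0 [ 0.5411 -0.0899  0.1253] from tip-ref 68.88184860231439
tip face r13 -0.0008 [ 0.5414 -0.0902  0.1246] from tip-ref 68.66272785286614
boss face r26 0 [ 0.5361 -0.1012  0.1375] from tip-ref 57.340862734431035
boss face r26 -0.0008 [ 0.5363 -0.1015  0.1368] from tip-ref 57.06074659119785
rim boss-side r40 0 [ 0.5304 -0.1304  0.151 ] from tip-ref 27.84632241166859
rim boss-side r40 -0.0008 [ 0.5306 -0.1308  0.1503] from tip-ref 27.411936661979023
rim face r40 0 [ 0.5289 -0.1555  0.151 ] from tip-ref 2.6797347790784887
rim face r40 -0.0008 [ 0.5292 -0.1561  0.1503] from tip-ref 2.134139750688418
```

The pulley is released and sits on the arbor, with the tip protruding about 11.6 mm past the boss by view (12 if fully home). To be sure, I'll feel it with the closed fingertips: a gentle push on the boss's end face.

```bash
python3 - <<'E'
from h import *
plan([.546,-.065,.175],Rdown(-.06))
E
```

```text
translation [0.0204, -0.0495, 0.0097] delta_rot [0.0158, -0.3495, 0.0016] rows 1.3 2.8
```

>>> carry_out:
  jaw: [40,40,120,255,255,255,255,255]
  translation:
    - [0.004,-0.012,-0.01]
    - [0.01,-0.025,-0.005]
    - [0.015,-0.037,0]
    - [0.02,-0.05,0.01]
    - [0.0204,-0.05,0.01]
    - [0.0204,-0.05,0.01]
    - [0.0204,-0.05,0.01]
    - [0.0204,-0.05,0.01]
  delta_rot:
    - [0,-0.09,0]
    - [0,-0.18,0]
    - [0.01,-0.27,0]
    - [0.016,-0.349,0]
    - [0.016,-0.349,0]
    - [0.016,-0.349,0]
    - [0.016,-0.349,0]
    - [0.016,-0.349,0]

```text
clock: 29.42
tool_pos: [0.5448, -0.0646, 0.1738]
ee_rot: [-3.14, 0.092, 0.002]
wrist_force: [0.5, 0.2, 0.3]
opening: 0.0003
```

```bash
python3 - <<'E'
from h import *
s=observe();print(s["clock"],s["tool_pos"],s["wrist_force"],s["opening"])
im=snapshot("wrist");cv2.imwrite("pics/w25r.png",im);np.save("w25.npy",np.r_[s["tool_pos"],s["ee_rot"]])
plan([.546,-.065,.136],Rdown(-.06))
E
```

```text
29.4167 [ 0.54478301 -0.06464974  0.17375633] [0.48222363 0.1768296  0.26631822] 0.000296060642012187
translation [0.0011, 0.0002, 0.0381] delta_rot [-0.0001, 0.0009, 0.0012] rows 0.9 0.0
```

View pics/w25r.png

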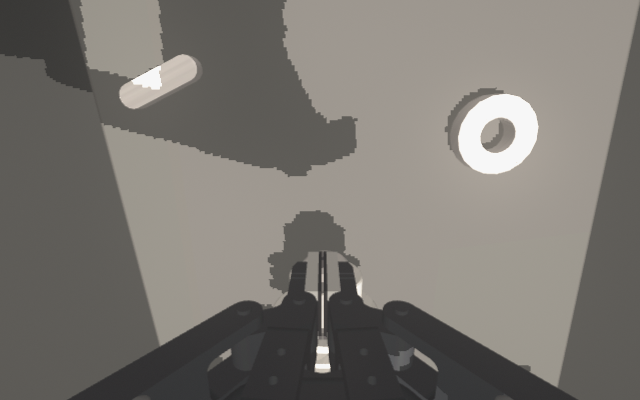

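>>> carry_out:
  jaw: [255,255,255,255,255]
  translation:
    - [0.001,0,0.012]
    - [0.001,0,0.025]
    - [0.001,0,0.038]
    - [0.001,0,0.038]
    - [0.001,0,0.038]
  delta_rot:
    - [0,0,0]
    - [0,0,0]
    - [0,0,0]
    - [0,0,0]
    - [0,0,0]

```text
clock: 29.88
tool_pos: [0.5461, -0.0646, 0.1358]
ee_rot: [-3.14, 0.092, 0.003]
wrist_force: [-0.2, 0.7, -0.2]
opening: 0.0003
```

>>> carry_out:
  jaw: [255,255,255,255,255]
  translation:
    - [0,0.004,0]
    - [0,0.008,0]
    - [0,0.012,0]
    - [0,0.016,0]
    - [0,0.016,0]
  delta_rot:
    - [0,0,0]
    - [0,0,0]
    - [0,0,0]
    - [0,0,0]
    - [0,0,0]

```text
clock: 30.3
tool_pos: [0.5464, -0.0814, 0.137]
ee_rot: [3.14, -0.093, 0.001]
wrist_force: [-0.3, -0.4, 0.0]
opening: -0.0
```

>>> carry_out:
  jaw: [255,255,255,255]
  translation:
    - [0,0.001,0]
    - [0,0.002,0]
    - [0,0.003,0]
    - [0,0.003,0]
  delta_rot:
    - [0,0,0]
    - [0,0,0]
    - [0,0,0]
    - [0,0,0]

```text
clock: 30.63
tool_pos: [0.546, -0.0835, 0.1366]
ee_rot: [-3.14, 0.091, 0.0]
wrist_force: [0.5, 1.0, 0.8]
opening: 0.0
```

>>> carry_out:
  jaw: [255,255,255,255]
  translation:
    - [0,0.001,0]
    - [0,0.002,0]
    - [0,0.003,0]
    - [0,0.003,0]
  delta_rot:
    - [0,0,0]
    - [0,0,0]
    - [0,0,0]
    - [0,0,0]

```text
clock: 30.97
tool_pos: [0.5458, -0.0866, 0.1365]
ee_rot: [-3.14, 0.092, 0.0]
wrist_force: [-0.9, 0.2, -0.9]
opening: -0.0002
```

>>> carry_out:
  jaw: [255,255,255]
  translation:
    - [0,0.0005,0]
    - [0,0.001,0]
    - [0,0.001,0]
  delta_rot:
    - [0,0,0]
    - [0,0,0]
    - [0,0,0]

```text
clock: 31.22
tool_pos: [0.5458, -0.0875, 0.1366]
ee_rot: [-3.14, 0.091, 0.0]
wrist_force: [0.3, 0.6, -0.1]
opening: -0.0
```

>>> carry_out:
  jaw: [255,255,255]
  translation:
    - [0,0.0005,0]
    - [0,0.001,0]
    - [0,0.001,0]
  delta_rot:
    - [0,0,0]
    - [0,0,0]
    - [0,0,0]

```text
clock: 31.47
tool_pos: [0.5457, -0.0885, 0.1366]
ee_rot: [-3.14, 0.091, 0.0]
wrist_force: [-0.1, -0.6, -0.3]
opening: 0.0001
```

>>> carry_out:
  jaw: [255,255,255]
  translation:
    - [0,0.0005,0]
    - [0,0.001,0]
    - [0,0.001,0]
  delta_rot:
    - [0,0,0]
    - [0,0,0]
    - [0,0,0]

```text
clock: 31.72
tool_pos: [0.5456, -0.0895, 0.1366]
ee_rot: [-3.14, 0.091, 0.0]
wrist_force: [1.5, 0.3, 0.3]
opening: 0.0
```

>>> carry_out:
  jaw: [255,255,255]
  translation:
    - [0,0.0005,0]
    - [0,0.001,0]
    - [0,0.001,0]
  delta_rot:
    - [0,0,0]
    - [0,0,0]
    - [0,0,0]

```text
clock: 31.97
tool_pos: [0.5456, -0.0905, 0.1366]
ee_rot: [-3.14, 0.092, 0.0]
wrist_force: [0.5, -0.4, -0.7]
opening: 0.0
```

>>> carry_out:
  jaw: [255,255,255]
  translation:
    - [0,0.0005,0]
    - [0,0.001,0]
    - [0,0.001,0]
  delta_rot:
    - [0,0,0]
    - [0,0,0]
    - [0,0,0]

```text
clock: 32.22
tool_pos: [0.5455, -0.0915, 0.1366]
ee_rot: [3.14, -0.092, -0.0]
wrist_force: [-0.5, 0.6, -1.1]
opening: -0.0003
```

>>> carry_out:
  jaw: [255,255,255]
  translation:
    - [0,0.0005,0]
    - [0,0.001,0]
    - [0,0.001,0]
  delta_rot:
    - [0,0,0]
    - [0,0,0]
    - [0,0,0]

```text
clock: 32.47
tool_pos: [0.5455, -0.0925, 0.1366]
ee_rot: [-3.14, 0.092, 0.0]
wrist_force: [0.1, -0.6, 0.2]
opening: 0.0002
```

>>> carry_out:
  jaw: [255,255,255,255,255,255]
  translation:
    - [0,-0.004,0]
    - [0,-0.008,0]
    - [0,-0.008,0.002]
    - [0,-0.008,0.004]
    - [0,-0.008,0.004]
    - [0,-0.008,0.004]
  delta_rot:
    - [0,0,0]
    - [0,0,0]
    - [0,0,0]
    - [0,0,0]
    - [0,0,0]
    - [0,0,0]

```text
clock: 32.97
tool_pos: [0.5458, -0.0844, 0.1323]
ee_rot: [-3.14, 0.091, 0.001]
wrist_force: [-0.2, 0.3, -0.1]
opening: 0.0004
```

```bash
python3 - <<'E'
from h import *
s=observe();print(s["clock"],s["tool_pos"],s["wrist_force"],s["opening"])
im=snapshot("wrist");cv2.imwrite("pics/w26.png",cv2.resize(im[200:400,230:410],None,fx=3.5,fy=3))
im=snapshot("scene");cv2.imwrite("pics/s26.png",cv2.resize(im[190:300,190:340],None,fx=5,fy=5,interpolation=cv2.INTER_CUBIC))
E
```

```text
32.9667 [ 0.54576942 -0.0844023   0.13233096] [-0.19878523  0.29090466 -0.09080767] 0.0003957634497921637
```

View pics/w26.png

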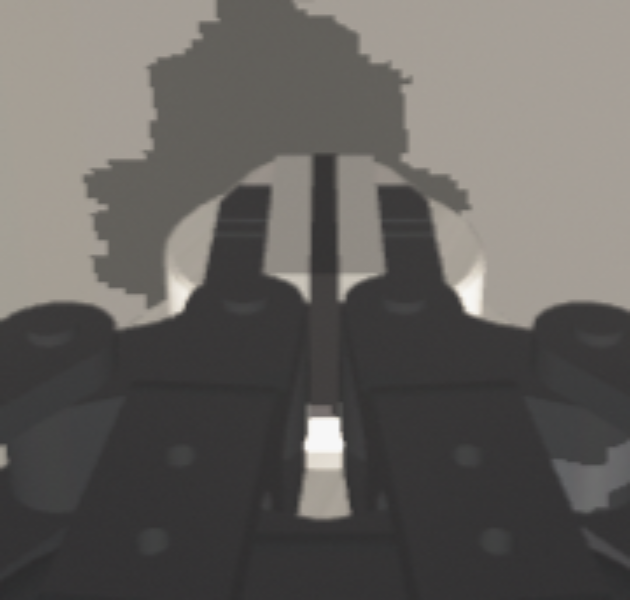

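View pics/s26.png

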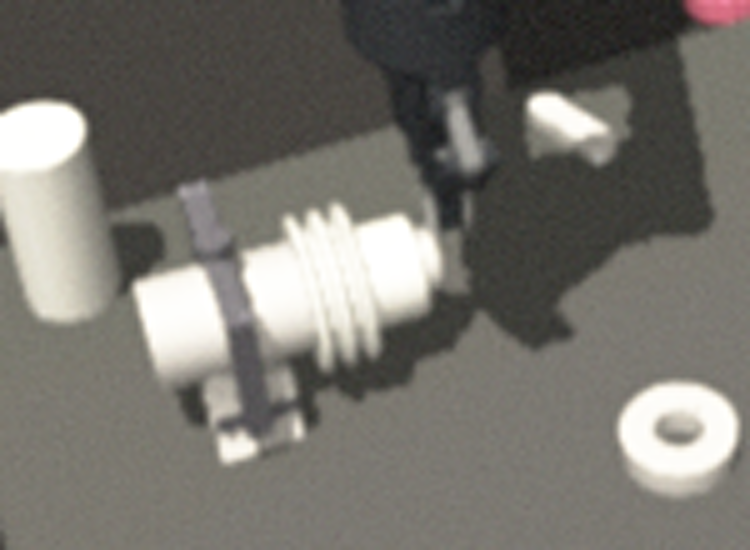

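>>> carry_out:
  jaw: [255,255,255,255]
  translation:
    - [0,0.001,0]
    - [0,0.002,0]
    - [0,0.003,0]
    - [0,0.003,0]
  delta_rot:
    - [0,0,0]
    - [0,0,0]
    - [0,0,0]
    - [0,0,0]

```text
clock: 33.4
tool_pos: [0.5458, -0.0877, 0.1326]
ee_rot: [3.14, -0.092, 0.0]
wrist_force: [-0.7, -0.1, -0.9]
opening: 0.0001
```

>>> carry_out:
  jaw: [255,255,255]
  translation:
    - [0,0.0005,0]
    - [0,0.001,0]
    - [0,0.001,0]
  delta_rot:
    - [0,0,0]
    - [0,0,0]
    - [0,0,0]

```text
clock: 33.65
tool_pos: [0.5457, -0.0885, 0.1326]
ee_rot: [-3.14, 0.092, 0.0]
wrist_force: [-0.7, -0.1, -0.3]
opening: -0.0001
```

>>> carry_out:
  jaw: [255,255,255]
  translation:
    - [0,0.0005,0]
    - [0,0.001,0]
    - [0,0.001,0]
  delta_rot:
    - [0,0,0]
    - [0,0,0]
    - [0,0,0]

```text
clock: 33.9
tool_pos: [0.5456, -0.0895, 0.1326]
ee_rot: [-3.14, 0.091, 0.0]
wrist_force: [0.3, -0.3, 0.7]
opening: -0.0001
```

>>> carry_out:
  jaw: [255,255,255]
  translation:
    - [0,0.0005,0]
    - [0,0.001,0]
    - [0,0.001,0]
  delta_rot:
    - [0,0,0]
    - [0,0,0]
    - [0,0,0]

```text
clock: 34.15
tool_pos: [0.5456, -0.0905, 0.1326]
ee_rot: [-3.14, 0.092, 0.0]
wrist_force: [0.3, -0.8, -0.1]
opening: 0.0001
```

>>> carry_out:
  jaw: [255,255,255]
  translation:
    - [0,0.0005,0]
    - [0,0.001,0]
    - [0,0.001,0]
  delta_rot:
    - [0,0,0]
    - [0,0,0]
    - [0,0,0]

```text
clock: 34.4
tool_pos: [0.5455, -0.0915, 0.1326]
ee_rot: [3.14, -0.092, -0.0]
wrist_force: [0.2, 0.9, 0.0]
opening: 0.0003
```

>>> carry_out:
  jaw: [255,255,255]
  translation:
    - [0,0.0005,0]
    - [0,0.001,0]
    - [0,0.001,0]
  delta_rot:
    - [0,0,0]
    - [0,0,0]
    - [0,0,0]

```text
clock: 34.65
tool_pos: [0.5454, -0.0922, 0.1326]
ee_rot: [-3.14, 0.092, 0.0]
wrist_force: [0.1, 2.1, 0.2]
opening: -0.0001
```

>>> carry_out:
  jaw: [255,255,255]
  translation:
    - [0,0.0005,0]
    - [0,0.001,0]
    - [0,0.001,0]
  delta_rot:
    - [0,0,0]
    - [0,0,0]
    - [0,0,0]

```text
clock: 34.9
tool_pos: [0.5454, -0.0923, 0.1326]
ee_rot: [-3.138, 0.092, 0.0]
wrist_force: [1.5, 7.3, 1.4]
opening: 0.0001
```

The boss face stops hard at TCP y −0.0922. For a definite reading I'll touch the arbor's tip with the same fingertips, which should come 12 mm earlier.

>>> carry_out:
  jaw: [255,255,255,255,255,255,255]
  translation:
    - [0,-0.008,0]
    - [0,-0.016,0]
    - [0,-0.021,0]
    - [0,-0.021,0.008]
    - [0,-0.021,0.016]
    - [0,-0.021,0.016]
    - [0,-0.021,0.016]
  delta_rot:
    - [0,0,0]
    - [0,0,0]
    - [0,0,0]
    - [0,0,0]
    - [0,0,0]
    - [0,0,0]
    - [0,0,0]

```text
clock: 35.48
tool_pos: [0.5459, -0.0725, 0.1156]
ee_rot: [-3.14, 0.091, 0.003]
wrist_force: [-0.2, 0.4, 0.2]
opening: 0.0
```

>>> carry_out:
  jaw: [255,255,255,255,255,255]
  translation:
    - [0,0.002,0]
    - [0,0.004,0]
    - [0,0.005,0]
    - [0,0.006,0]
    - [0,0.006,0]
    - [0,0.006,0]
  delta_rot:
    - [0,0,0]
    - [0,0,0]
    - [0,0,0]
    - [0,0,0]
    - [0,0,0]
    - [0,0,0]

```text
clock: 35.98
tool_pos: [0.5464, -0.0786, 0.1167]
ee_rot: [3.14, -0.092, 0.0]
wrist_force: [0.2, 0.6, -0.3]
opening: 0.0001
```

>>> carry_out:
  jaw: [255,255,255]
  translation:
    - [0,0.0005,0]
    - [0,0.001,0]
    - [0,0.001,0]
  delta_rot:
    - [0,0,0]
    - [0,0,0]
    - [0,0,0]

```text
clock: 36.23
tool_pos: [0.5462, -0.0795, 0.1166]
ee_rot: [-3.14, 0.091, 0.0]
wrist_force: [0.0, 1.1, 0.1]
opening: 0.0001
```

>>> carry_out:
  jaw: [255,255,255]
  translation:
    - [0,0.0005,0]
    - [0,0.001,0]
    - [0,0.001,0]
  delta_rot:
    - [0,0,0]
    - [0,0,0]
    - [0,0,0]

```text
clock: 36.48
tool_pos: [0.5461, -0.0802, 0.1166]
ee_rot: [-3.14, 0.092, 0.0]
wrist_force: [-0.3, 2.9, 0.4]
opening: -0.0001
```

The tip touches at −0.0802, which is 12.0 mm from the boss face, so the pulley is fully home. I'll retreat and take a last look.

>>> carry_out:
  jaw: [255,255,255,255,255,255,255]
  translation:
    - [0,-0.005,0]
    - [0,-0.02,0]
    - [0,-0.03,-0.02]
    - [0,-0.03,-0.05]
    - [0,-0.03,-0.08]
    - [0,-0.03,-0.08]
    - [0,-0.03,-0.08]
  delta_rot:
    - [0,0,0]
    - [0,0,0]
    - [0,0,0]
    - [0,0,0]
    - [0,0,0]
    - [0,0,0]
    - [0,0,0]

```text
clock: 37.07
tool_pos: [0.5491, -0.0504, 0.1984]
ee_rot: [3.14, -0.091, 0.006]
wrist_force: [-0.2, -0.4, -0.5]
opening: -0.0001
```

```bash
python3 - <<'E'
from h import *
s=observe();print(s["clock"],s["tool_pos"],s["wrist_force"],np.abs(s["dq"]).max())
im=snapshot("wrist");cv2.imwrite("pics/w27.png",im)
im=snapshot("scene");cv2.imwrite("pics/s27.png",cv2.resize(im[170:360,170:460],None,fx=2.75,fy=2.75,interpolation=cv2.INTER_CUBIC))
E
```

```text
37.0667 [ 0.5491402  -0.05041306  0.19840223] [-0.1571789  -0.38543759 -0.54075738] 0.039789552374716666
```

View pics/s27.png

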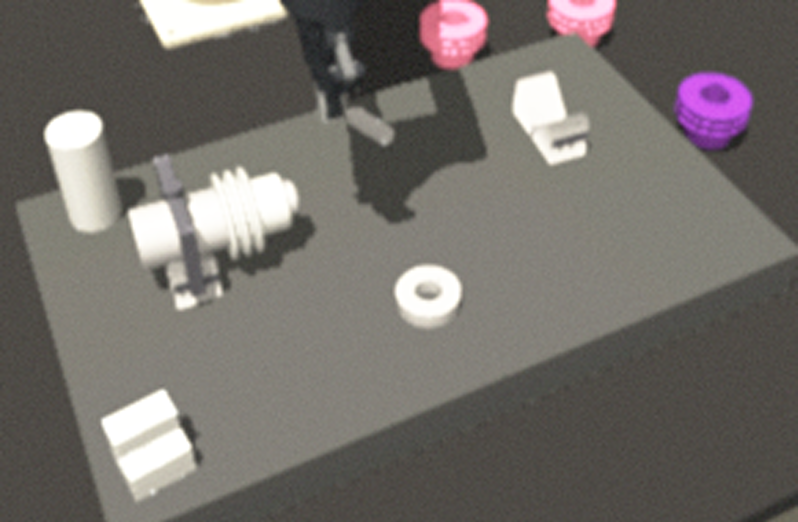

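View pics/w27.png

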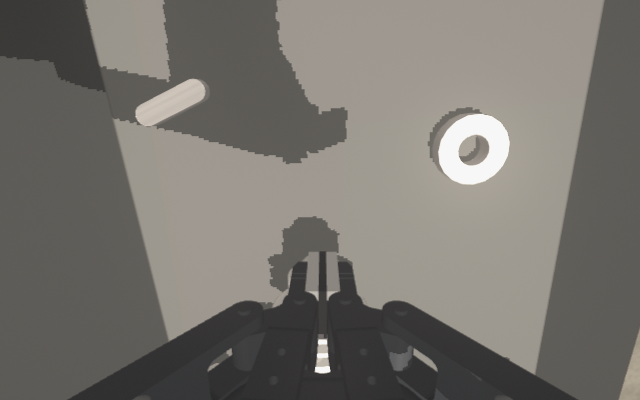

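The final views show the pulley seated against the clamped part at (235,215), and the ring, wide key, bar and step block unmoved. The gripper is clear, so I'll hand in.

```bash
python3 -c "
from bench import *
print(sign_off())"
```

```text
the job is handed in; nothing more can be done
None
```

The pulley is mounted on the arbor over the key and home against the shoulder, and the job is handed in (37 s on the clock; no verdict is reported).

- **Key:** I laid it in the slot with the gripper tilted to match the slot (about −0.35 rad). It went in without resistance and reached the floor at about 15 N. After release the camera showed it centred in the slot, with a gap visible at the end in view.
- **Pulley:** It slid on with side forces of about 3 N at most. The rim then met the shoulder with 11 N.
- **Seating check:** After letting go I touched the boss's end face and the arbor's tip with the closed fingertips. They were 12.0 mm apart, the value for a fully home pulley, and the pulley did not move under a 7 N push.
- **Checks that disagreed:** My first estimate of the slot angle was −0.29 rad; closer views corrected it to about −0.35. The picture-based check of how far the tip sticks out gave about 11.6 mm, so I relied on the touch measurement. My first touch on the boss passed just over it, so I repeated it 4 mm lower.
- **Other parts:** The last scene view showed the wide key, ring gauge, bar stock and step block where they started. I judged that by eye and did not measure it.

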